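# Swap a junction box's dust lid for its clip cover

### The arm

A 6-joint arm with a two-finger parallel gripper is mounted at the origin on a cart in front of the work surface, level with it; the furniture and walls round the work are solid. World frame = base frame: x ahead of the robot, y to its left, z up, the work surface at z = 0. Lengths are in m, angles in rad, forces in N, time in s.
With the tool pointing down it reaches from about 0.35 to 0.85 m from the base axis. Payload 8.1 kg.
Tool frame: the origin (TCP) lies on the centre line of the jaws, within the pads' length; the fingertips stand 17 mm ahead of it and the grasp point (between the pads) lies 2 mm behind it (robot.tip_reach is the z of the fingertips in the tool frame, in m); z points along the fingers, y is the direction in which the jaws open and shut (so a half turn about z gives the same grasp; the last joint's range is limited). The gripper opens to 93 mm and grips with 3 to 60 N. Pads are 15 mm wide; open, the fingers measure 128 mm over their backs; the gripper's body (75 mm by 188 mm) begins 65 mm behind the grasp point.
Start: joints at [1.158, 0.13, 1.488, -0, 1.523, -0.085], TCP at [0.193, 0.568, 0.236] pointing down, gripper open.
Joint ranges: [-2.96, 2.96], [-0.89, 2.26], [0.02, 2.5], [-1.34, 4.48], [0, 2.73], [-2.66, 2.66]. Speed limits (rad/s): [2.39, 2.39, 2.79, 3.14, 3.14, 3.14].

### API

Orientations are given as a rotation vector (axis times angle).
In Python, from plant import robot, read_camera, ticket gives the robot as it stands.
- The arm moves only by the tool arm_command, never from a script. Its argument "rows" is a list of rows, each a list of 7 numbers: the shift along the world's x, y, z each as a share of 0.8 m, from -1 to 1, then the turn, a rotation vector about the world's x, y, z each as a share of 30 degrees, from -1 to 1, then the closure, from 0 (fully open) to 1 (shut). A call has 1 to 12 rows; each row is the pose to reach, as a shift and turn from the pose measured when the call began; what a row does not reach only later rows make up. A row lasts 1/12 s, in which the tool goes at most 41.7 mm and 7.16 degrees, less where a joint would pass 70% of its speed; a pose out of reach is approached as far as the arm can. A call with a number of a shift or a turn outside -1 to 1 is refused whole. A call with a gripper value outside its range is refused whole. The fingers move at their own pace and stop on an object; "grip_force" is the grip in N (left out, the last holds). Time passes only in rows, so rows that repeat a pose let the fingers close. It gives the time, the measured TCP pose, the force and the opening at its end, in the units of the state.
- robot.read_state(): the state, without advancing time (a new reading comes with each control period).
- read_camera(name): name is "side" or "top" or "wrist"; returns a dict with "frame" (420x560x3 uint8, red, green, blue), "camera_matrix" (3x3 intrinsics, pixels), "cam_to_world" (4x4, takes a point from camera to world coordinates). Camera axes: x right, y up, looking along -z (the intrinsics and any distortion apply to the point x, -y, -z); pixel columns grow to the right and rows downward; lengths in m; the calibration is good to about 2 mm. The wrist camera is an equidistant fisheye: a pixel r from the principal point sees the ray r / f radians off the axis. A picture is of the moment at which its call begins. There is no depth.
- ticket.close_job(): hands the job in, once; it reports no verdict.
The state is a dict: "t": time; "q": joint angles; "dq": joint speeds; "joint_torque": joint torques, N m; "tool_pos": TCP position; "orientation": TCP orientation; "force": force on the tool from outside, world axes, zero at the start; "wrist_torque": the same for the moment, N m; "opening": finger opening in m.
Only numpy, scipy, OpenCV 4.12 (cv2) and the standard library are available. Lean on these libraries where they do the work, as an engineer would, in place of code of your own. Each camera call takes 0.05 s, during which the arm holds its last target.

### The job

Tip the orange dust lid of the junction box up by its tab, with its opposite edge still on the collar's rim, then lift it off and lay it flat on the bench, tab up, clear of the box. Then set the blue clip cover squarely over the collar, press it straight down until it snaps and sits fully home on the box, and keep pressing: finish while still pressing it down firmly (about 10 N), without letting go. Leave the red tin, the vee block and the roll of tape where they are.

Things in the scene. Friction and masses are not known exactly. Their poses are not given: they have to be found in the camera images.
- junction_box: Grey junction box fixed to the bench, an open aluminium collar on top. Origin: centre of its underside, on the bench. Box 94 (x) x 80 (y) mm, on a dark foot plate 94 x 108 mm; its flat top, the shoulder, lies 40 mm above the origin. A black cable gland sticks out 18 mm at +x, 22 mm high. Thin cables lie on the bench where x > 0.55 and y < 0.05: no flat place for the lid.
- collar_rim (a point): Centre of the box's collar at rim height, 56 mm above the box's origin. Collar 66 (x) x 46 (y) mm outside, 4 mm thick, 16 mm high, rim rounded. On each long side (+y, -y) a sprung steel catch, a bar 32 mm long and 8 mm thick along x, stands 4 mm out, 9 mm above the shoulder.
- dust_lid: Loose orange dust lid, 50 g, resting on the collar's rim, axes roughly the box's. Origin: centre of the underside of its plug. Plug 53 (x) x 33 (y) x 4 mm, in the collar with 2.5 mm of play; plate 74 x 54 mm, 4 to 8 mm above the origin. Finger tab: upright fin at (-24, 0) mm, 22 mm along x, 10 mm thick along y, from the plate to 30 mm above the origin. On the bench it rests on its plug.
- lid_far_edge (a point): Point (33, 0, 4) mm of the lid, on the underside of its plate at the edge opposite the tab: there it rests on the collar's rim, and about there it turns when tipped.
- clip_cover: Loose blue clip cover, 50 to 120 g, standing open side down on the bench. Origin: centre of its open lower rim. Shell 77 (x) x 62 (y) x 23 mm; inside 71 x 56 mm, 18 mm deep, with a bead 3.5 mm high along the middle of each long wall, 4 mm above the rim. It fits over the collar either way round, its x along the box's. Home: its rim on the shoulder, its origin 40 mm above the box's.
- cover_grip (a point): Middle of the black grip rib on the cover, 32 mm above the cover's origin; rib 44 mm along x, 12 mm thick along y, from 23 (cover's top) to 41 mm above the origin. Pressing on: the catches meet the beads with the rim about 9 mm above the shoulder, resistance rises to roughly 10 to 14 N at about 7 mm, falls away suddenly by about 4 mm, and the catches then pull the cover home.
- red_tin: Bystander: round tin, red lid on white, 48 mm across, 19 mm high. Origin: centre of its underside. The tin and the cover may have swapped sides of the box.
- vee_block: Bystander: small steel vee block, 44 (x) x 32 (y) x 30 mm, behind the box. Origin: centre of its underside.
- masking_tape: Bystander: roll of masking tape lying flat, 79 mm across, 19 mm high. Origin: centre of its underside.

How it is judged:
By the outcome, as a careful person would: the job done as asked, in the order asked, and still so for the second after the job is handed in, while the arm keeps its last pose, push and grip.
It also fails if it takes over 48 s, if anything falls off the work surface, if the arm or the gripper's body presses on something with over 40 N, if the wrist force passes 120 N, or if a joint passes its speed limit or range.

## Working session

There is one attempt and no reset: what is moved stays moved. The work goes in short steps, Python scripts to look and compute and a tool call to move; the robot and the scene stay as the last step left them, time stands still between calls to the robot, and variables do not carry over. Pictures are saved under pics/ and viewed, and the job is handed in when it is done.

Besides the shell and the picture viewer there is one more tool, called after "Request:" by a JSON object that holds its "op" and its "data", one argument or row to a line. arm_command: Moves the arm, as the interface text tells. Shift numbers are shares of 0.8 m and turn numbers shares of 30 degrees, none past 1 either way. Its arguments: {"type":"object","properties":{"rows":{"type":"array","items":{"type":"array","items":{"type":"number","minimum":-1,"maximum":1}}},"grip_force":{"type":"number"}},"required":["rows"]}

```bash
ls; mkdir -p pics; python3 - <<'E'
from plant import robot, read_camera, ticket
import cv2, numpy as np
s=robot.read_state(); print(s, robot.tip_reach)
for n in ("side","top","wrist"):
    c=read_camera(n); cv2.imwrite(f"pics/{n}0.png",c["frame"][:,:,::-1]); print(n,c["camera_matrix"],c["cam_to_world"],[k for k in c])
E
```

```text
pics
{'t': 0.0, 'q': array([ 1.15758386e+00,  1.31134756e-01,  1.48925597e+00, -1.30517522e-05,
        1.52300342e+00, -8.53874202e-02]), 'dq': array([-0.00234256, -0.0002807 ,  0.00018614, -0.00193344, -0.00074859,
        0.00070481]), 'joint_torque': array([ 5.15600223e-04, -5.59860563e+01, -4.91750443e+01,  7.65727786e-02,
        3.58987204e-02, -1.66243603e-04]), 'tool_pos': array([0.19295326, 0.56756763, 0.234616  ]), 'orientation': array([-5.12571956e-01, -3.09905691e+00,  2.74696145e-03]), 'force': array([-0.44980841, -0.03865555,  1.42241682]), 'wrist_torque': array([0.01967851, 0.07230048, 0.02724007]), 'opening': 0.09284337982328003} 0.017
side [[485.7398143    0.         279.56674962]
 [  0.         485.7398143  210.43967532]
 [  0.           0.           1.        ]] [[ 0.99024625  0.05364922 -0.12858508  0.41498789]
 [-0.13814159  0.49824715 -0.85595951 -0.81549532]
 [ 0.01814559  0.86537364  0.50079856  0.5420721 ]
 [ 0.          0.          0.          1.        ]] ['frame', 'camera_matrix', 'cam_to_world']
top [[382.2593836    0.         275.76516823]
 [  0.         382.2593836  211.18951809]
 [  0.           0.           1.        ]] [[-0.00733051  0.99374739 -0.11141092  0.45860393]
 [-0.99990532 -0.00598686  0.01239013  0.00908767]
 [ 0.01164566  0.1114912   0.99369718  0.92455458]
 [ 0.          0.          0.          1.        ]] ['frame', 'camera_matrix', 'cam_to_world']
wrist [[325.1922621    0.         272.14478996]
 [  0.         325.1922621  204.89322024]
 [  0.           0.           1.        ]] [[ 0.32213281 -0.91023095 -0.26021159  0.11966096]
 [ 0.94669365  0.30936019  0.0898187   0.59247449]
 [-0.00125666 -0.27527421  0.96136493  0.38349515]
 [ 0.          0.          0.          1.        ]] ['frame', 'camera_matrix', 'cam_to_world']
```

View pics/top0.png

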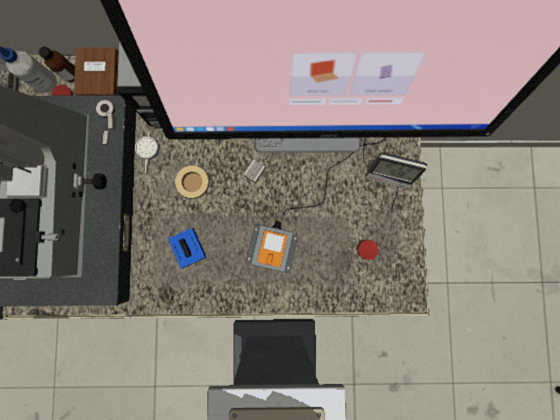

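View pics/side0.png

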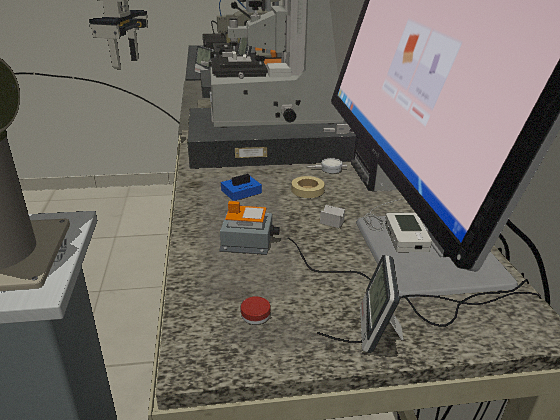

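View pics/wrist0.png

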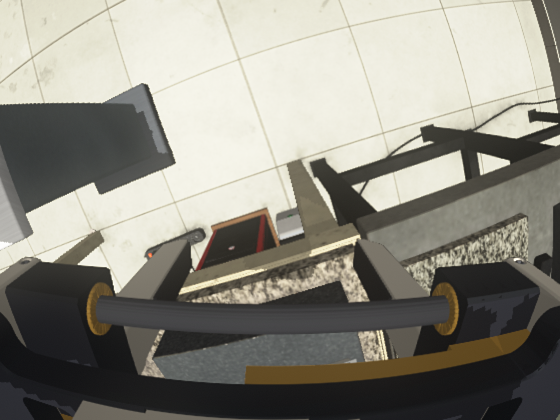

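```bash
cat > h.py <<'E'
import cv2, numpy as np
from plant import robot, read_camera
from scipy.spatial.transform import Rotation as R
def proj(c,P,name):
    P=np.atleast_2d(np.asarray(P,float)); T=c["cam_to_world"]; K=c["camera_matrix"]
    p=(P-T[:3,3])@T[:3,:3]; x,y,z=p[:,0],-p[:,1],-p[:,2]
    if name=="wrist":
        r=np.hypot(x,y); th=np.arctan2(r,z); k=th/np.maximum(r,1e-12)
        u,v=x*k,y*k
    else: u,v=x/z,y/z
    return np.c_[K[0,0]*u+K[0,2],K[1,1]*v+K[1,2]]
def ray(c,uv,name):
    K=c["camera_matrix"];T=c["cam_to_world"]
    u=(uv[0]-K[0,2])/K[0,0]; v=(uv[1]-K[1,2])/K[1,1]
    if name=="wrist":
        r=np.hypot(u,v); d=np.array([np.sin(r)*u/max(r,1e-12),np.sin(r)*v/max(r,1e-12),np.cos(r)])
    else: d=np.array([u,v,1.])
    return T[:3,3],T[:3,:3]@np.array([d[0],-d[1],-d[2]])
def atz(c,uv,z,name):
    o,d=ray(c,uv,name); return o+d*(z-o[2])/d[2]
def mask(f,col):
    h=cv2.cvtColor(f,cv2.COLOR_RGB2HSV); H,S,V=cv2.split(h)
    if col=="blue": m=(H>105)&(H<125)&(S>150)&(V>50)
    if col=="orange": m=(H>5)&(H<22)&(S>180)&(V>90)
    if col=="red": m=((H<4)|(H>174))&(S>150)&(V>60)
    return m.astype(np.uint8)
E
python3 - <<'E'
from h import *
for n in ("top","side"):
    c=read_camera(n); f=c["frame"]
    box=(230,130,500,350) if n=="side" else (130,120,400,330)
    x0,y0,x1,y1=(200,160,360,340) if n=="side" else (150,130,390,310)
    s=4 if n=="side" else 3.3
    cv2.imwrite(f"pics/{n}z.png",cv2.resize(f[y0:y1,x0:x1,::-1],None,fx=3.3,fy=3.3,interpolation=cv2.INTER_CUBIC))
    for col in ("blue","orange","red"):
        m=mask(f,col); m[:130]=0 
        k,l,st,ce=cv2.connectedComponentsWithStats(m)
        for i in range(1,k):
            if st[i,4]>60: print(n,col,st[i],ce[i].round(1),[atz(c,ce[i],z,n).round(3)[:2] for z in (0.02,0.06)])
E
```

```text
top blue [235 130  88   1  88] [278.5 130. ] [array([ 0.759, -0.01 ]), array([ 0.746, -0.009])]
top blue [168 228  38  40 786] [186.6 247.7] [array([0.475, 0.208]), array([0.474, 0.199])]
top orange [258 231  29  36 371] [270.7 254.2] [array([0.458, 0.011]), array([0.458, 0.01 ])]
top red [358 240  20  20 306] [367.5 249.2] [array([ 0.468, -0.218]), array([ 0.468, -0.208])]
side blue [367 130  52  62 587] [395.9 158.8] [array([0.895, 0.315]), array([0.858, 0.228])]
side blue [221 176  41  25 571] [240.9 188.9] [array([0.474, 0.185]), array([0.469, 0.109])]
side blue [421 182  46  61 673] [442.8 213. ] [array([0.897, 0.028]), array([ 0.86 , -0.036])]
side orange [225 201  41  21 398] [240.3 212.2] [array([0.465, 0.078]), array([0.461, 0.01 ])]
side red [241 297  29  24 427] [255.1 308. ] [array([ 0.467, -0.226]), array([ 0.463, -0.271])]
```

View pics/topz.png

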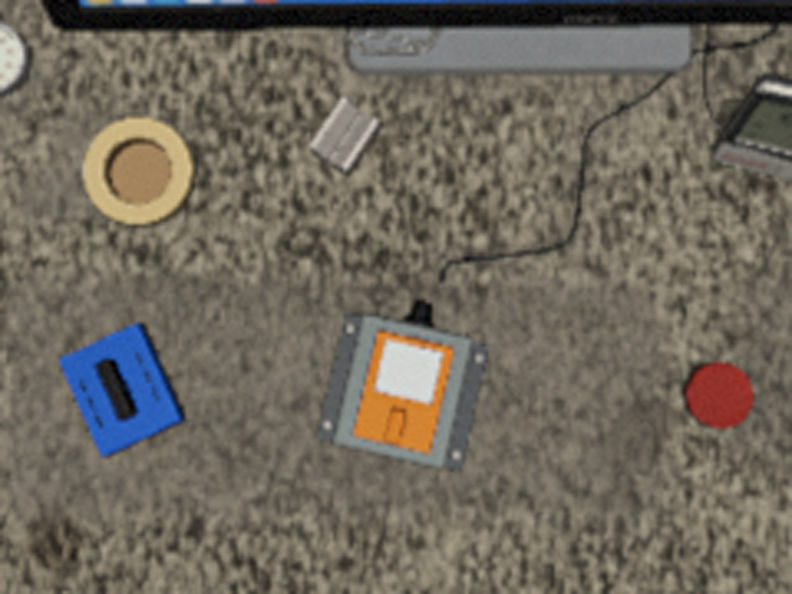

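View pics/sidez.png

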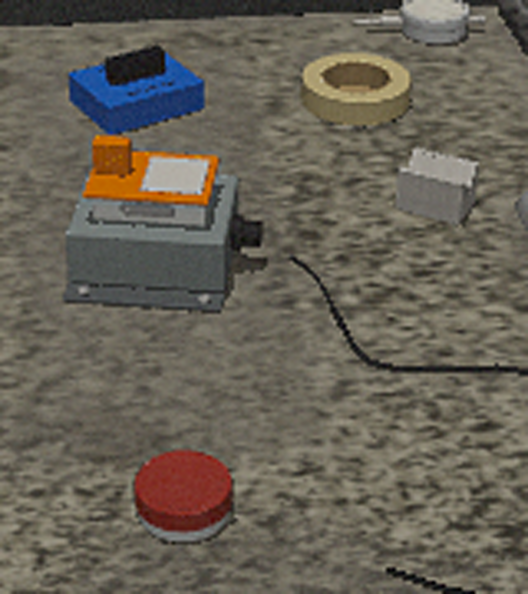

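Request:
{"op": "arm_command", "data": {
  "rows": [
    [0, -0.05, 0.02, 0, 0, 0, 0],
    [0, -0.1, 0.02, 0, 0, 0, 0],
    [0, -0.15, 0.02, 0, 0, 0, 0],
    [0, -0.2, 0.02, 0, 0, 0, 0],
    [0, -0.25, 0.02, 0, 0, 0, 0],
    [0.01, -0.29, 0.02, 0, 0, 0, 0],
    [0.04, -0.33, 0.02, 0, 0, 0, 0],
    [0.07, -0.37, 0.02, 0, 0, 0, 0],
    [0.1, -0.41, 0.02, 0, 0, 0, 0],
    [0.13, -0.45, 0.02, 0, 0, 0, 0],
    [0.16, -0.49, 0.02, 0, 0, 0, 0],
    [0.19, -0.53, 0.02, 0, 0, 0, 0]
  ]
}}

```text
t: 1.25
tool_pos: [0.3458, 0.142, 0.2515]
orientation: [0.512, 3.099, -0.0]
force: [1.2, 1.3, 0.2]
opening: 0.0932
```

Request:
{"op": "arm_command", "data": {
  "rows": [
    [0.04, -0.03, 0, 0, 0, 0.2, 0],
    [0.08, -0.06, 0, 0, 0, 0.24, 0],
    [0.12, -0.1, 0, 0, 0, 0.24, 0],
    [0.16, -0.13, 0, 0, 0, 0.24, 0],
    [0.18, -0.14, 0, 0, 0, 0.24, 0],
    [0.18, -0.14, 0, 0, 0, 0.24, 0]
  ]
}}

```text
t: 1.75
tool_pos: [0.4921, 0.0272, 0.2508]
orientation: [0.322, 3.124, -0.001]
force: [0.3, 0.1, 0.3]
opening: 0.0926
```

```bash
python3 - <<'E'
from h import *
s=robot.read_state(); print(s["t"],s["tool_pos"],s["orientation"])
c=read_camera("wrist"); f=c["frame"]; cv2.imwrite("pics/w1.png",f[:,:,::-1]); 
np.savez("w1.npz",**c)
for n in("top","side"): 
  cc=read_camera(n); np.savez(n+"1.npz",**cc)
E
```

```text
1.75 [0.49205623 0.02724735 0.25075737] [ 3.22425481e-01  3.12427287e+00 -1.29733908e-03]
```

View pics/w1.png

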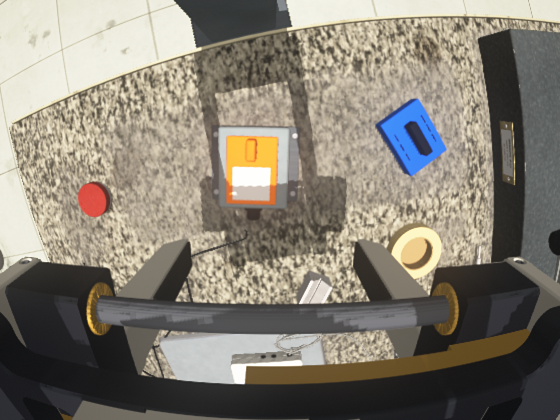

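```bash
python3 - <<'E'
from h import *
f=np.load("w1.npz")["frame"][:,:,::-1]
cv2.imwrite("pics/w1b.png",cv2.resize(f[110:230,190:330],None,fx=5,fy=5,interpolation=cv2.INTER_CUBIC))
cv2.imwrite("pics/w1c.png",cv2.resize(f[90:185,365:460],None,fx=6,fy=6,interpolation=cv2.INTER_CUBIC))
E
```

```text
(no output)
```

View pics/w1b.png

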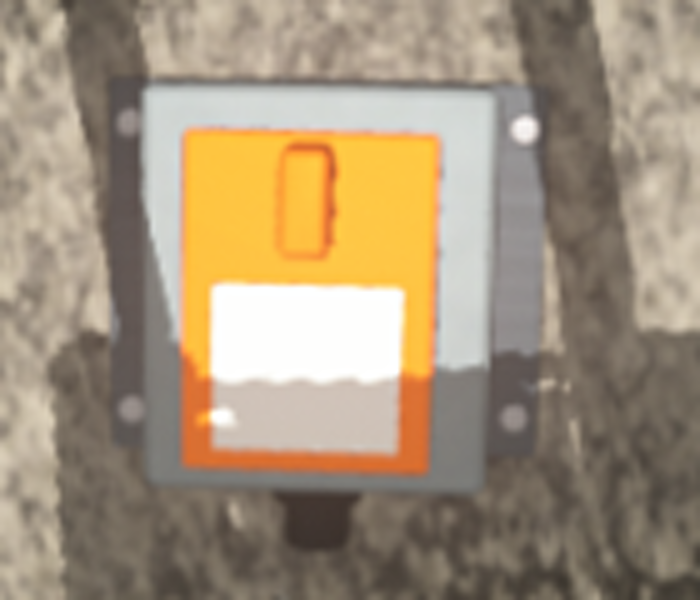

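View pics/w1c.png

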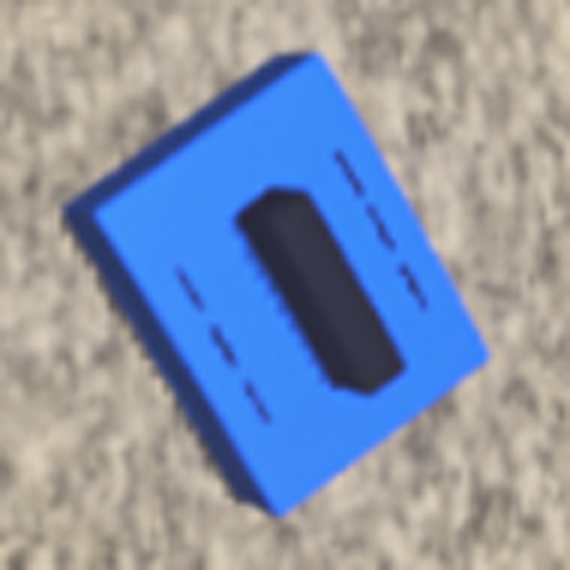

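```bash
cat >> h.py <<'E'
from scipy.optimize import least_squares
def fitrect(c,name,px,hx,hy,z,yaw0):
    px=np.array(px,float); w=np.array([atz(c,p,z,name) for p in px]); cen=w[:,:2].mean(0)
    # fit corners in world plane
    order=np.array([[-1,1],[-1,-1],[1,-1],[1,1]])*[hx,hy]
    best=None
    for k in range(4):
        for flip in (1,-1):
            o=np.roll(order[::flip],k,0)
            f=lambda p:(proj(c,np.c_[p[0]+np.cos(p[2])*o[:,0]-np.sin(p[2])*o[:,1],p[1]+np.sin(p[2])*o[:,0]+np.cos(p[2])*o[:,1],np.full(4,z)],name)-px).ravel()
            r=least_squares(f,[*cen,yaw0])
            if abs(r.x[2]-yaw0)<0.8 and (best is None or r.cost<best.cost): best=r
    return best.x, np.abs(best.fun).max(), np.linalg.norm(np.diff(w[:,:2],axis=0),axis=1)
E
python3 - <<'E'
from h import *
c=np.load("w1.npz")
b=lambda L:[(190+(x+.5)/5-.5,110+(y+.5)/5-.5) for x,y in L]
k=lambda L:[(365+(x+.5)/6-.5,90+(y+.5)/6-.5) for x,y in L]
for nm,a in (("box",(b([(143,86),(495,90),(484,492),(150,487)]),.047,.04,.04,-.2)),("lid",(b([(182,129),(441,134),(428,473),(182,467)]),.037,.027,.06,-.2)),("cover",(k([(314,54),(488,354),(280,517),(95,212)]),.0385,.031,.023,.47))):
    x,e,L=fitrect(c,"wrist",*a); print(nm,x[:2].round(4),np.degrees(x[2]).round(2),"maxpx",e.round(2),L.round(4))
# tab top and rib top centres
for nm,p,z in (("tabtop",b([(308,201)])[0],.082),("ribtop",k([(333,292)])[0],.041)): print(nm,atz(c,p,z,"wrist"))
for n in("top","side"):
    t=np.load(n+"1.npz")
E
```

```text
box [0.4709 0.0094] -12.78 maxpx 1.07 [0.0777 0.092  0.0775]
lid [0.4697 0.0088] -13.54 maxpx 0.42 [0.0541 0.0733 0.0537]
cover [0.4731 0.2102] 25.39 maxpx 1.11 [0.0753 0.0604 0.0761]
tabtop [0.44628066 0.01562749 0.082     ]
ribtop [0.47262418 0.20890503 0.041     ]
```

```bash
python3 - <<'E'
from h import *
def rect(x,y,yaw,hx,hy,z):
    o=np.array([[-1,1],[-1,-1],[1,-1],[1,1]])*[hx,hy];a=np.radians(yaw)
    return np.c_[x+np.cos(a)*o[:,0]-np.sin(a)*o[:,1],y+np.sin(a)*o[:,0]+np.cos(a)*o[:,1],np.full(4,z)]
ims=[]
for n,(x0,y0,x1,y1) in (("top",(150,220,310,280)),("side",(210,165,290,260)),("top",(0,0,0,0))):
    if x1==0: continue
    c=dict(np.load(n+"1.npz")); S=6 if n=="side" else 5
    im=cv2.resize(c["frame"][y0:y1,x0:x1,::-1],None,fx=S,fy=S,interpolation=cv2.INTER_CUBIC)
    for r in (rect(.4709,.0094,-13,.047,.04,.04),rect(.4697,.0088,-13,.037,.027,.06),rect(.4731,.2102,25.4,.0385,.031,.023),rect(.4723,.2096,25.4,.022,.006,.041)):
        p=((proj(c,r,n)-[x0,y0]+.5)*S-.5)
        cv2.polylines(im,[p.round().astype(np.int32)],True,(0,255,0),1)
    cv2.imwrite(f"pics/ov_{n}.png",im)
E
```

```text
(no output)
```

View pics/ov_top.png

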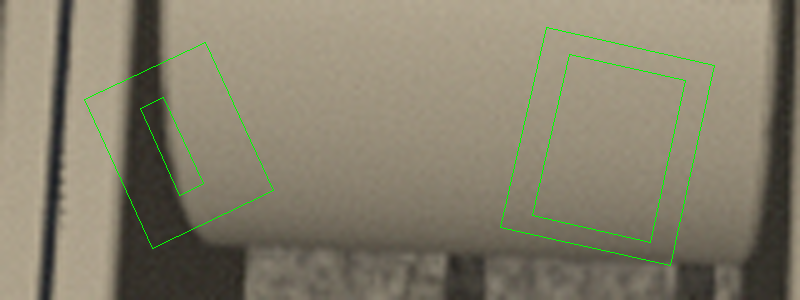

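View pics/ov_side.png

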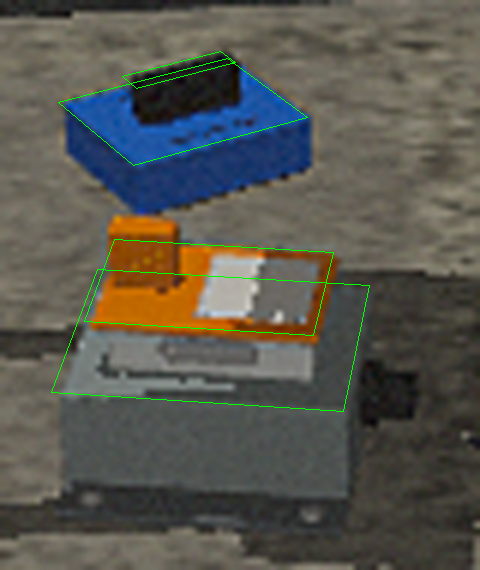

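```bash
python3 - <<'E'
from h import *
def rect(x,y,yaw,hx,hy,z):
    o=np.array([[-1,1],[-1,-1],[1,-1],[1,1]])*[hx,hy];a=np.radians(yaw)
    return np.c_[x+np.cos(a)*o[:,0]-np.sin(a)*o[:,1],y+np.sin(a)*o[:,0]+np.cos(a)*o[:,1],np.full(4,z)]
n="top";x0,y0,x1,y1=(160,220,310,280);S=5.3
c=dict(np.load("top1.npz"))
im=cv2.resize(cv2.imread("pics/top0.png")[y0:y1,x0:x1],None,fx=S,fy=S,interpolation=cv2.INTER_CUBIC)
for r in (rect(.4709,.0094,-13,.047,.04,.04),rect(.4697,.0088,-13,.037,.027,.06),rect(.4731,.2102,25.4,.0385,.031,.023),rect(.4723,.2096,25.4,.022,.006,.041)):
        p=((proj(c,r,n)-[x0,y0]+.5)*S-.5)
        cv2.polylines(im,[p.round().astype(np.int32)],True,(0,255,0),1)
cv2.imwrite(f"pics/ov_top2.png",im)
E
```

```text
(no output)
```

View pics/ov_top2.png

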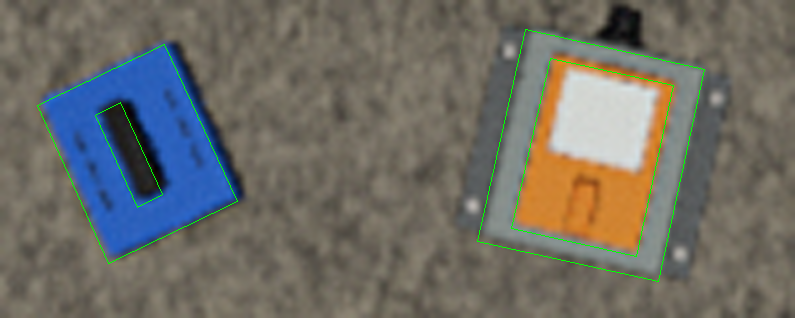

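Request:
{"op": "arm_command", "data": {
  "rows": [
    [-0.02, -0.006, -0.045, 0, 0, -0.043, 0],
    [-0.04, -0.012, -0.09, 0, 0, -0.043, 0.1],
    [-0.056, -0.016, -0.135, 0, 0, -0.043, 0.2],
    [-0.056, -0.016, -0.151, 0, 0, -0.043, 0.3],
    [-0.056, -0.016, -0.151, 0, 0, -0.043, 0.3]
  ]
}}

```text
t: 2.32
tool_pos: [0.4401, 0.0185, 0.1261]
orientation: [-0.35, -3.115, 0.0]
force: [-0.9, 0.1, 0.4]
opening: 0.0708
```

```bash
python3 - <<'E'
from h import *
s=robot.read_state(); print(s["t"],s["tool_pos"],s["orientation"],s["opening"])
c=read_camera("wrist"); f=c["frame"]; cv2.imwrite("pics/w2.png",f[:,:,::-1]); 
np.savez("w2.npz",**c)
print(proj(c,s["tool_pos"],"wrist"))
E
```

```text
2.3167 [0.44010527 0.01854218 0.12613648] [-3.49589030e-01 -3.11478268e+00  8.96963468e-05] 0.07076919739486416
[[272.47841561 270.2397656 ]]
```

View pics/w2.png

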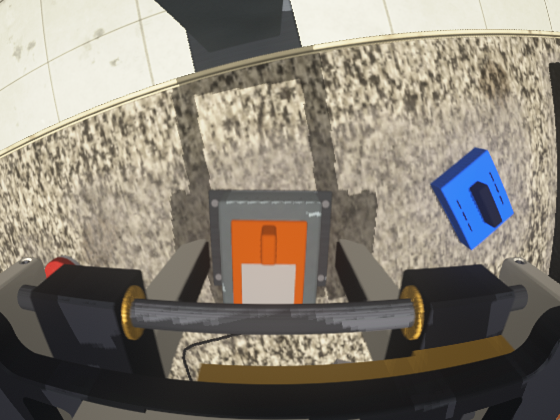

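Request:
{"op": "arm_command", "data": {
  "rows": [
    [0, 0, 0, 0, 0, 0, 0.3],
    [0, 0, 0, 0, 0, 0, 0.3]
  ]
}}

```text
t: 2.53
tool_pos: [0.4437, 0.0189, 0.1312]
orientation: [0.349, 3.122, 0.001]
force: [-0.1, 0.7, -0.2]
opening: 0.0653
```

```bash
python3 - <<'E'
from h import *
s=robot.read_state(); print(s["t"],s["tool_pos"],s["orientation"],s["opening"],s["dq"].round(3))
c=read_camera("wrist"); f=c["frame"]; 
np.savez("w3.npz",**c)
cv2.imwrite("pics/w3.png",cv2.resize(f[180:310,195:345,::-1],None,fx=5,fy=4.6,interpolation=cv2.INTER_CUBIC))
print(c["cam_to_world"],proj(c,s["tool_pos"],"wrist"))
E
```

```text
2.5333 [0.44371487 0.01886471 0.1312402 ] [3.48838033e-01 3.12191947e+00 5.83269668e-04] 0.06527720305317858 [-0.005  0.006 -0.01  -0.001 -0.008 -0.   ]
[[ 2.20899914e-01 -9.37475844e-01 -2.68965185e-01  3.68075581e-01]
 [ 9.75296162e-01  2.12557215e-01  6.01400630e-02  3.57107425e-02]
 [ 7.90634513e-04 -2.75605648e-01  9.61270462e-01  2.80014977e-01]
 [ 0.00000000e+00  0.00000000e+00  0.00000000e+00  1.00000000e+00]] [[272.4594338  270.25101226]]
```

View pics/w3.png

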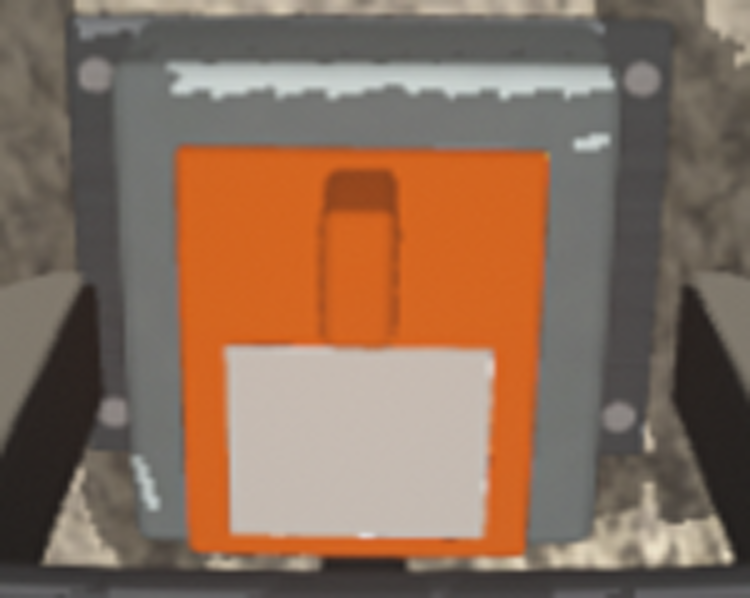

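```bash
python3 - <<'E'
from h import *
c=np.load("w3.npz")
b=lambda L:[(195+(x+.5)/5-.5,180+(y+.5)/4.6-.5) for x,y in L]
for nm,a in (("box",(b([(118,62),(615,65),(593,540),(145,540)]),.047,.04,.04,-.2)),("lid",(b([(177,147),(549,151),(526,554),(190,552)]),.037,.027,.06,-.2))):
    x,e,L=fitrect(c,"wrist",*a); print(nm,x[:2].round(4),np.degrees(x[2]).round(2),"maxpx",e.round(2),L.round(4))
print(atz(c,b([(360,278)])[0],.082,"wrist"))
r=R.from_rotvec(robot.read_state()["orientation"]).as_matrix(); print(r.round(4))
E
```

```text
box [0.4709 0.0092] -12.83 maxpx 2.54 [0.0762 0.0919 0.0777]
lid [0.4697 0.0086] -13.58 maxpx 0.84 [0.0529 0.0732 0.0535]
[0.44608519 0.01447064 0.082     ]
[[-9.753e-01  2.209e-01  5.000e-04]
 [ 2.209e-01  9.753e-01  2.000e-04]
 [-4.000e-04  3.000e-04 -1.000e+00]]
```

Request:
{"op": "arm_command", "data": {
  "rows": [
    [0.004, -0.006, -0.03, 0, 0, -0.025, 0.4],
    [0.004, -0.006, -0.05, 0, 0, -0.025, 0.5],
    [0.004, -0.006, -0.062, 0, 0, -0.025, 0.5],
    [0.004, -0.006, -0.062, 0, 0, -0.025, 0.5],
    [0.004, -0.006, -0.062, 0, 0, -0.025, 0.5]
  ]
}}

```text
t: 3.0
tool_pos: [0.4473, 0.014, 0.0821]
orientation: [0.369, 3.12, 0.001]
force: [0.1, -0.6, -0.6]
opening: 0.0468
```

```bash
python3 - <<'E'
from h import *
s=robot.read_state(); print(s["t"],s["tool_pos"],s["orientation"],s["opening"],s["force"])
c=read_camera("wrist"); f=c["frame"]; 
cv2.imwrite("pics/w4.png",cv2.resize(f[180:330,185:360,::-1],None,fx=4,fy=4,interpolation=cv2.INTER_CUBIC))
c=read_camera("side"); f=c["frame"]; 
cv2.imwrite("pics/s4.png",cv2.resize(f[150:260,180:320,::-1],None,fx=5,fy=5,interpolation=cv2.INTER_CUBIC))
E
```

```text
3.0 [0.44728075 0.01401908 0.08214974] [3.69185520e-01 3.11952603e+00 5.19643241e-04] 0.04677823681408936 [ 0.06733978 -0.61180644 -0.62294854]
```

View pics/w4.png

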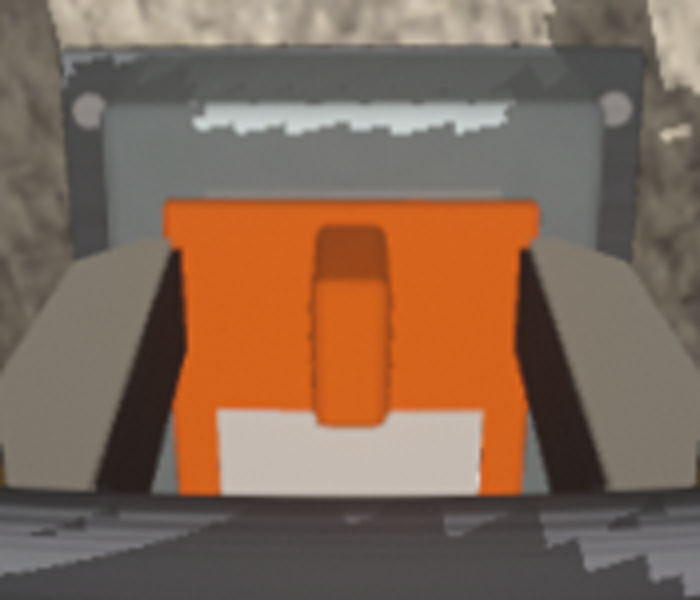

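View pics/s4.png

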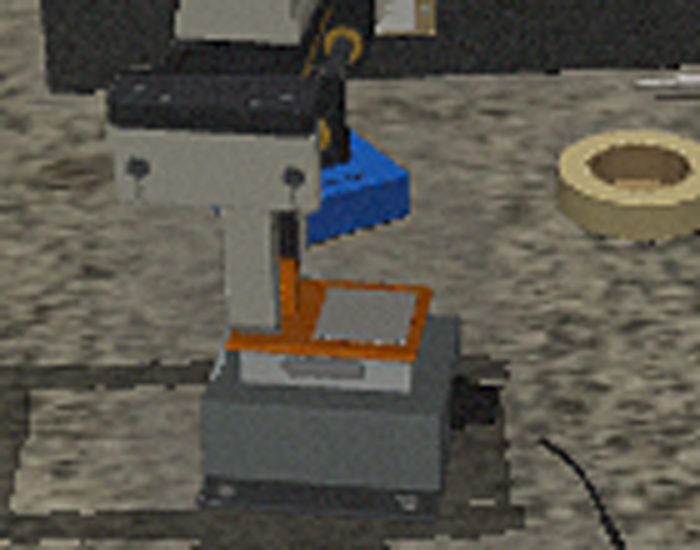

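Request:
{"op": "arm_command", "data": {
  "grip_force": 35,
  "rows": [
    [0, 0, 0, 0, 0, 0, 1],
    [0, 0, 0, 0, 0, 0, 1],
    [0, 0, 0, 0, 0, 0, 1],
    [0, 0, 0, 0, 0, 0, 1],
    [0, 0, 0, 0, 0, 0, 1],
    [0, 0, 0, 0, 0, 0, 1],
    [0, 0, 0, 0, 0, 0, 1]
  ]
}}

```text
t: 3.68
tool_pos: [0.448, 0.0139, 0.083]
orientation: [0.369, 3.118, 0.001]
force: [-0.7, -0.6, -0.3]
opening: 0.0099
```

```bash
cat > arc.py <<'E'
# rows for tip: pivot at world point, tool rotates about box y axis
from h import *
import sys
s=robot.read_state(); p=s["tool_pos"]; print(s["t"],p,s["orientation"],s["opening"],s["force"])
yaw=np.radians(-13.2); ex=np.array([np.cos(yaw),np.sin(yaw),0]); ey=np.array([-np.sin(yaw),np.cos(yaw),0])
piv=np.array([.4705,.009,0.056])+.033*ex
d=p-piv; print("rel",d@ex,d@ey,d[2])
for a in (3,6,9,12,15,18,21,24):
    # tab (-x) side up = positive rotation about +y? R_y(+a): z' = -sin*x -> x<0 => up
    r=R.from_rotvec(np.radians(a)*ey); sh=r.apply(d)-d
    print(a,(sh/.8).round(4),(a/30*ey).round(3), (sh*1000).round(1))
E
python3 arc.py
```

```text
3.6833 [0.44800252 0.01393531 0.08298236] [3.69062430e-01 3.11767512e+00 6.30922414e-04] 0.009920063151921366 [-0.73459989 -0.59908304 -0.26200251]
rel -0.05603005939733376 -0.00033240279001112784 0.026982361691752367
3 [ 0.0018 -0.0004  0.0036] [0.023 0.097 0.   ] [ 1.4 -0.3  2.9]
6 [ 0.0038 -0.0009  0.0071] [0.046 0.195 0.   ] [ 3.  -0.7  5.7]
9 [ 0.006  -0.0014  0.0105] [0.069 0.292 0.   ] [ 4.8 -1.1  8.4]
12 [ 0.0083 -0.002   0.0138] [0.091 0.389 0.   ] [ 6.7 -1.6 11.1]
15 [ 0.0108 -0.0025  0.017 ] [0.114 0.487 0.   ] [ 8.7 -2.  13.6]
18 [ 0.0135 -0.0032  0.02  ] [0.137 0.584 0.   ] [10.8 -2.5 16. ]
21 [ 0.0163 -0.0038  0.0229] [0.16  0.682 0.   ] [13.  -3.1 18.3]
24 [ 0.0193 -0.0045  0.0256] [0.183 0.779 0.   ] [15.4 -3.6 20.5]
```

Request:
{"op": "arm_command", "data": {
  "rows": [
    [0.0018, -0.0004, 0.0036, 0.023, 0.097, 0, 1],
    [0.0038, -0.0009, 0.0071, 0.046, 0.195, 0, 1],
    [0.006, -0.0014, 0.0105, 0.069, 0.292, 0, 1],
    [0.0083, -0.002, 0.0138, 0.091, 0.389, 0, 1],
    [0.0083, -0.002, 0.0138, 0.091, 0.389, 0, 1],
    [0.0083, -0.002, 0.0138, 0.091, 0.389, 0, 1]
  ]
}}

```text
t: 4.18
tool_pos: [0.4552, 0.0121, 0.0936]
orientation: [-0.346, -2.916, -0.035]
force: [0.8, -0.8, 0.8]
opening: 0.0096
```

```bash
python3 - <<'E'
from h import *
s=robot.read_state(); print(s["t"],s["tool_pos"],s["orientation"],s["opening"],s["force"],s["wrist_torque"])
c=read_camera("side"); f=c["frame"]; 
cv2.imwrite("pics/s5.png",cv2.resize(f[170:260,200:310,::-1],None,fx=6,fy=6,interpolation=cv2.INTER_CUBIC))
E
```

```text
4.1833 [0.45522287 0.01211172 0.0936444 ] [-0.34574754 -2.91603327 -0.03476117] 0.009557229448301497 [ 0.75671872 -0.82077409  0.76671631] [-0.17547651 -0.40532987 -0.00760294]
```

View pics/s5.png

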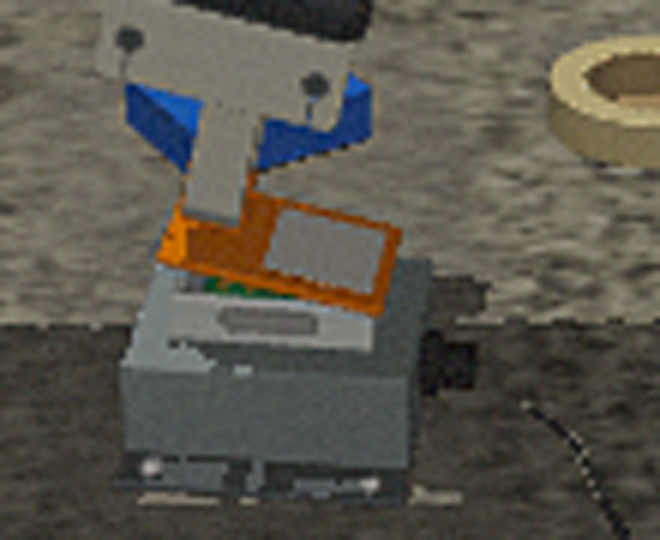

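Request:
{"op": "arm_command", "data": {
  "rows": [
    [0.0023, -0.0005, 0.0028, 0.023, 0.097, 0, 1],
    [0.0048, -0.0011, 0.0058, 0.046, 0.195, 0, 1],
    [0.0074, -0.0017, 0.0087, 0.069, 0.292, 0, 1],
    [0.0102, -0.0023, 0.0115, 0.091, 0.389, 0, 1],
    [0.0102, -0.0023, 0.0115, 0.091, 0.389, 0, 1],
    [0.0102, -0.0023, 0.0115, 0.091, 0.389, 0, 1]
  ]
}}

```text
t: 4.73
tool_pos: [0.4634, 0.0103, 0.1029]
orientation: [-0.321, -2.712, -0.064]
force: [1.0, -0.6, 2.9]
opening: 0.0096
```

```bash
python3 - <<'E'
from h import *
s=robot.read_state(); print(s["t"],s["tool_pos"],s["orientation"],s["opening"],s["force"],s["wrist_torque"])
c=read_camera("side"); f=c["frame"]; 
cv2.imwrite("pics/s6.png",cv2.resize(f[170:260,200:310,::-1],None,fx=6,fy=6,interpolation=cv2.INTER_CUBIC))
E
```

```text
4.7333 [0.46337462 0.01032224 0.10291114] [-0.32149112 -2.71168486 -0.06443151] 0.00962200783013516 [ 0.97791722 -0.60332936  2.93839447] [-0.26644064 -0.48728834  0.05680525]
```

View pics/s6.png

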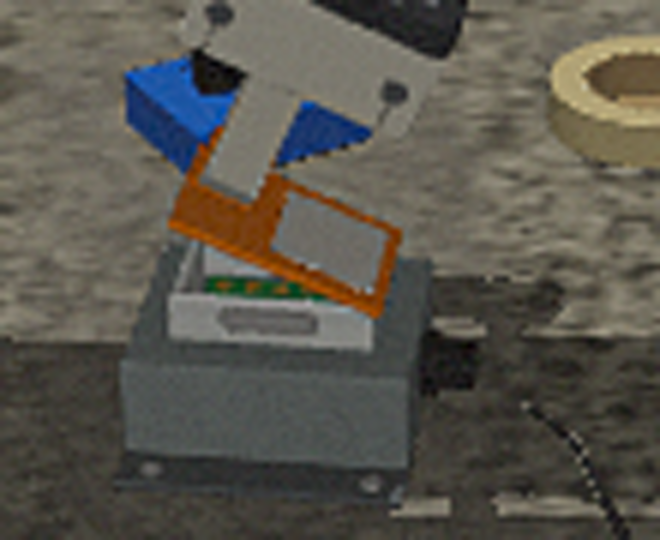

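Request:
{"op": "arm_command", "data": {
  "rows": [
    [0, 0, 0.03, 0, 0, 0, 1],
    [0, 0, 0.06, -0.02, -0.1, 0, 1],
    [-0.01, -0.01, 0.084, -0.06, -0.28, 0, 1],
    [-0.02, -0.05, 0.084, -0.11, -0.48, 0, 1],
    [-0.03, -0.09, 0.084, -0.16, -0.68, 0, 1],
    [-0.045, -0.13, 0.084, -0.183, -0.779, 0, 1],
    [-0.045, -0.163, 0.084, -0.183, -0.779, 0, 1],
    [-0.045, -0.163, 0.084, -0.183, -0.779, 0, 1],
    [-0.045, -0.163, 0.084, -0.183, -0.779, 0, 1]
  ]
}}

```text
t: 5.53
tool_pos: [0.4265, -0.1205, 0.1701]
orientation: [0.373, 3.11, -0.002]
force: [0.1, 0.1, -0.6]
opening: 0.0098
```

```bash
python3 - <<'E'
from h import *
s=robot.read_state(); print(s["t"],s["tool_pos"],s["orientation"],s["opening"],s["force"]);print(R.from_rotvec(s["orientation"]).as_matrix().round(4))
c=read_camera("side"); f=c["frame"]; 
cv2.imwrite("pics/s7.png",cv2.resize(f[150:350,180:380,::-1],None,fx=3,fy=3,interpolation=cv2.INTER_CUBIC))
c=read_camera("wrist"); f=c["frame"]; np.savez("w7.npz",**c)
cv2.imwrite("pics/w7.png",f[:,:,::-1])
E
```

```text
5.5333 [ 0.42646319 -0.12050039  0.17012103] [ 3.72670882e-01  3.11041320e+00 -1.79091101e-03] 0.009840637569721825 [ 0.07765039  0.09575173 -0.57627819]
[[-9.717e-01  2.362e-01  8.700e-03]
 [ 2.362e-01  9.717e-01 -2.200e-03]
 [-9.000e-03 -1.000e-04 -1.000e+00]]
```

View pics/s7.png

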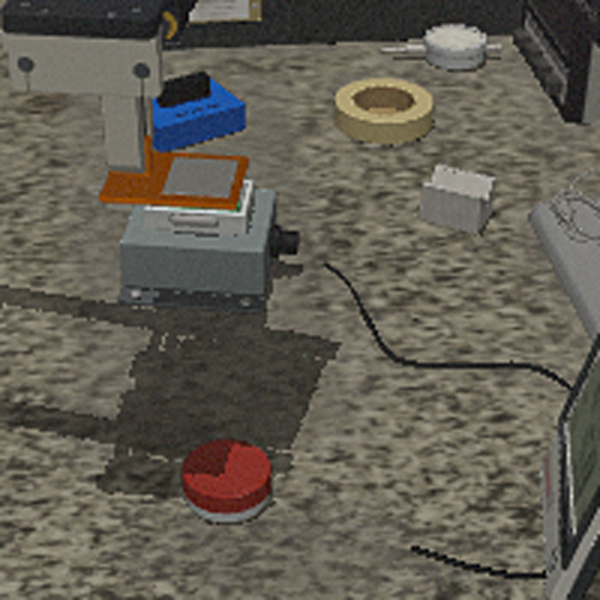

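View pics/w7.png

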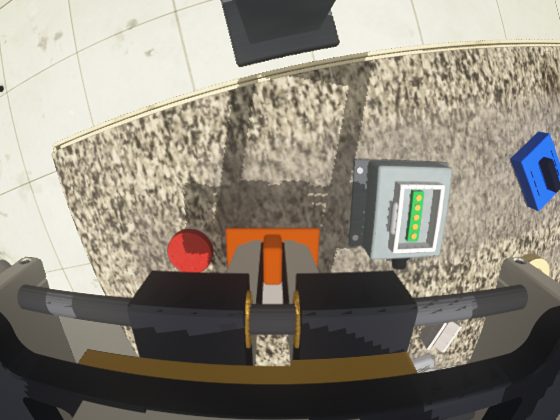

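Request:
{"op": "arm_command", "data": {
  "rows": [
    [0, 0, -0.05, 0, 0.017, 0, 1],
    [0, 0, -0.1, 0, 0.017, 0, 1],
    [0, 0, -0.14, 0, 0.017, 0, 1],
    [0, 0, -0.16, 0, 0.017, 0, 1],
    [0, 0, -0.169, 0, 0.017, 0, 1],
    [0, 0, -0.169, 0, 0.017, 0, 1],
    [0, 0, -0.169, 0, 0.017, 0, 1]
  ]
}}

```text
t: 6.22
tool_pos: [0.4277, -0.1187, 0.0351]
orientation: [-0.368, -3.119, 0.002]
force: [0.1, 0.6, -0.8]
opening: 0.0092
```

Request:
{"op": "arm_command", "data": {
  "rows": [
    [0, 0, -0.0025, 0, 0, 0, 1],
    [0, 0, -0.004, 0, 0, 0, 1],
    [0, 0, -0.005, 0, 0, 0, 1],
    [0, 0, -0.005, 0, 0, 0, 1]
  ]
}}

```text
t: 6.55
tool_pos: [0.4282, -0.1188, 0.0316]
orientation: [-0.368, -3.12, 0.003]
force: [-0.3, -0.0, -0.7]
opening: 0.0097
```

```bash
python3 - <<'E'
from h import *
s=robot.read_state(); print(s["t"],s["tool_pos"],s["orientation"],s["opening"],s["force"])
c=read_camera("side"); f=c["frame"]; 
cv2.imwrite("pics/s8.png",cv2.resize(f[180:320,180:320,::-1],None,fx=4,fy=4,interpolation=cv2.INTER_CUBIC))
E
```

```text
6.55 [ 0.42820184 -0.11878872  0.03161861] [-3.67804165e-01 -3.11977545e+00  2.57125100e-03] 0.009650899940410873 [-0.3419911  -0.00552153 -0.6759012 ]
```

View pics/s8.png

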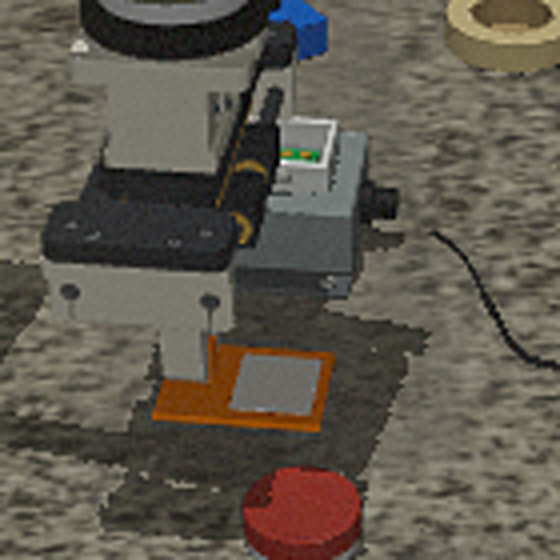

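Not yet in contact; creep further.

Request:
{"op": "arm_command", "data": {
  "rows": [
    [0, 0, -0.0015, 0, 0, 0, 1],
    [0, 0, -0.0025, 0, 0, 0, 1],
    [0, 0, -0.003, 0, 0, 0, 1],
    [0, 0, -0.003, 0, 0, 0, 1]
  ]
}}

```text
t: 6.93
tool_pos: [0.4284, -0.119, 0.0307]
orientation: [-0.368, -3.12, 0.003]
force: [-7.7, 3.3, 17.3]
opening: 0.0099
```

Request:
{"op": "arm_command", "data": {
  "rows": [
    [0, 0, 0.0008, 0, 0, 0, 1],
    [0, 0, 0.0008, 0, 0, 0, 0.6],
    [0, 0, 0.0008, 0, 0, 0, 0.55],
    [0, 0, 0.0008, 0, 0, 0, 0.55],
    [0, 0, 0.0008, 0, 0, 0, 0.55],
    [0, 0, 0.0008, 0, 0, 0, 0.55]
  ]
}}

```text
t: 7.43
tool_pos: [0.4282, -0.1189, 0.0311]
orientation: [-0.368, -3.119, 0.002]
force: [-0.8, -0.1, -0.1]
opening: 0.0385
```

```bash
python3 - <<'E'
from h import *
s=robot.read_state(); print(s["t"],s["tool_pos"],s["orientation"],s["opening"],s["force"])
c=read_camera("side"); f=c["frame"]; 
cv2.imwrite("pics/s9.png",cv2.resize(f[180:320,180:320,::-1],None,fx=4,fy=4,interpolation=cv2.INTER_CUBIC))
E
```

```text
7.4333 [ 0.42823006 -0.11894327  0.0311281 ] [-3.68038137e-01 -3.11922197e+00  2.42968237e-03] 0.038488058828760455 [-0.83131013 -0.05318498 -0.09930095]
```

View pics/s9.png

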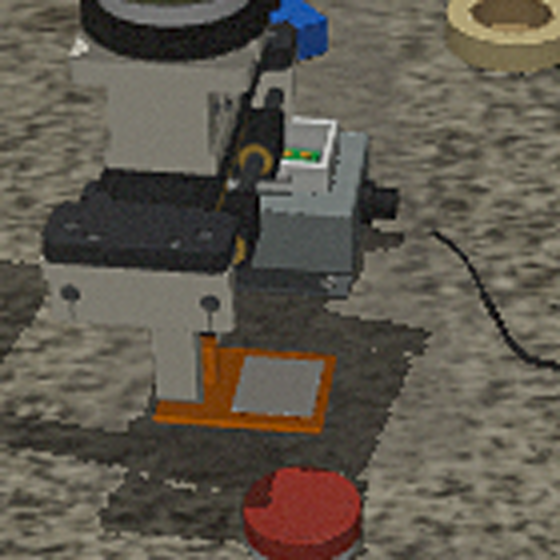

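Request:
{"op": "arm_command", "data": {
  "rows": [
    [0, 0, 0.05, 0, 0, 0, 0.5],
    [0, 0, 0.1, 0, 0, 0, 0.3],
    [0, 0, 0.15, 0, 0, 0, 0.2],
    [0.02, 0.05, 0.2, 0, 0, 0, 0.2],
    [0.04, 0.1, 0.24, 0, 0, 0, 0.2],
    [0.05, 0.125, 0.27, 0, 0, 0, 0.2],
    [0.05, 0.125, 0.27, 0, 0, 0, 0.2],
    [0.05, 0.125, 0.27, 0, 0, 0, 0.2]
  ]
}}

```text
t: 8.15
tool_pos: [0.4709, -0.0167, 0.2514]
orientation: [0.363, 3.114, -0.001]
force: [0.8, -0.2, 0.1]
opening: 0.0745
```

```bash
python3 - <<'E'
from h import *
s=robot.read_state(); print(s["t"],s["tool_pos"],s["orientation"],s["opening"],s["force"])
c=read_camera("wrist"); f=c["frame"]; np.savez("w10.npz",**c)
cv2.imwrite("pics/w10.png",f[:,:,::-1])
E
```

```text
8.15 [ 0.47087892 -0.01674167  0.25140512] [ 3.62703878e-01  3.11437747e+00 -1.30598012e-03] 0.07453953438728639 [ 0.81975461 -0.15942392  0.09974104]
```

View pics/w10.png

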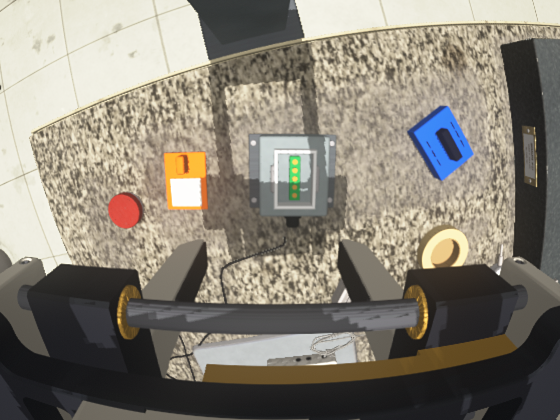

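```bash
python3 - <<'E'
from h import *
f=np.load("w10.npz")["frame"][:,:,::-1]
cv2.imwrite("pics/w10b.png",cv2.resize(f[120:235,240:345],None,fx=6,fy=5,interpolation=cv2.INTER_CUBIC))
cv2.imwrite("pics/w10l.png",cv2.resize(f[140:220,155:220],None,fx=7,fy=7,interpolation=cv2.INTER_CUBIC))
E
```

```text
(no output)
```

View pics/w10b.png

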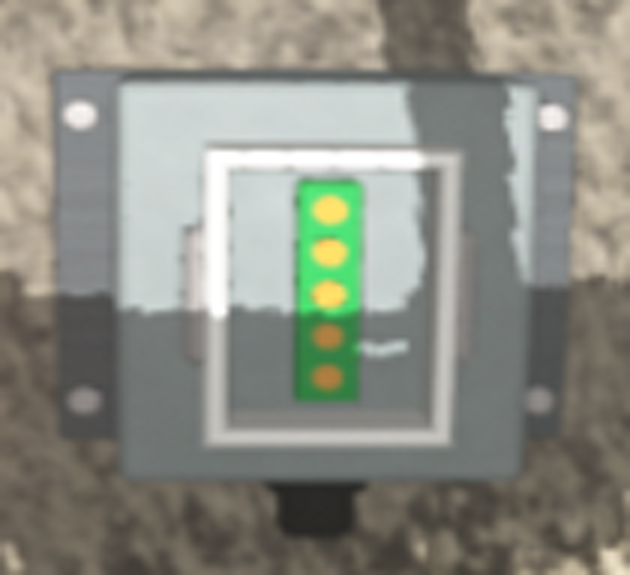

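View pics/w10l.png

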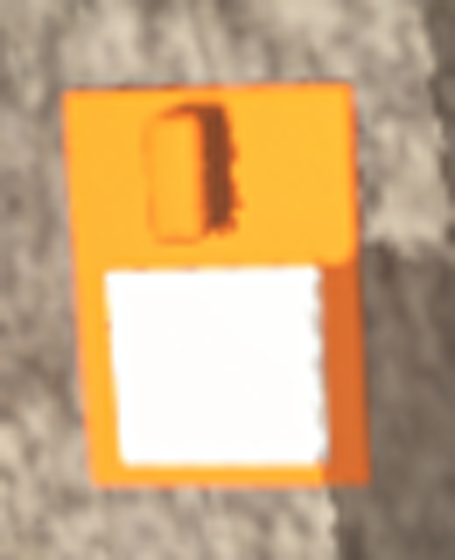

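```bash
python3 - <<'E'
from h import *
c=np.load("w10.npz")
b=lambda L:[(240+(x+.5)/6-.5,120+(y+.5)/5-.5) for x,y in L]
k=lambda L:[(155+(x+.5)/7-.5,140+(y+.5)/7-.5) for x,y in L]
for nm,a in (("collar",(b([(205,149),(463,151),(450,444),(206,445)]),.033,.023,.056,-.2)),("collin",(b([(228,170),(437,168),(430,430),(229,430)]),.029,.019,.056,-.2)),("box",(b([(120,82),(535,86),(522,478),(122,478)]),.047,.04,.04,-.2)),("lid",(k([(63,92),(353,86),(369,485),(95,486)]),.037,.027,.008,-.2))):
    x,e,L=fitrect(c,"wrist",*a); print(nm,x[:2].round(4),np.degrees(x[2]).round(2),"maxpx",e.round(2),L.round(4))
print("tab",atz(c,k([(178,176)])[0],.03,"wrist"))
E
```

```text
collar [0.4706 0.0085] -13.29 maxpx 0.38 [0.0458 0.0652 0.0452]
collin [0.471  0.0084] -12.86 maxpx 0.42 [0.0372 0.0583 0.0371]
box [0.4708 0.0086] -13.23 maxpx 1.57 [0.0768 0.0915 0.0782]
lid [ 0.4509 -0.1244] -13.38 maxpx 0.43 [0.0539 0.073  0.0529]
tab [ 0.42702601 -0.11819682  0.03      ]
```

Request:
{"op": "arm_command", "data": {
  "rows": [
    [0, 0.05, 0, 0, 0, 0.2, 0.2],
    [0, 0.1, 0, 0, 0, 0.4, 0.2],
    [0.003, 0.15, -0.02, 0, 0, 0.6, 0.2],
    [0.003, 0.2, -0.05, 0, 0, 0.8, 0.2],
    [0.003, 0.25, -0.08, 0, 0, 1, 0.2],
    [0.003, 0.283, -0.1, 0, 0, 1, 0.2],
    [0.003, 0.283, -0.113, 0, 0, 1, 0.2],
    [0.003, 0.283, -0.113, 0, 0, 1, 0.3],
    [0.003, 0.283, -0.113, 0, 0, 1, 0.3]
  ]
}}

```text
t: 8.95
tool_pos: [0.4707, 0.2069, 0.1564]
orientation: [0.456, -3.107, 0.004]
force: [0.1, -0.6, -0.1]
opening: 0.0666
```

```bash
python3 - <<'E'
from h import *
s=robot.read_state(); print(s["t"],s["tool_pos"],s["orientation"],s["opening"],s["force"]);print(R.from_rotvec(s["orientation"]).as_matrix().round(4))
c=np.load("w10.npz")
for p in ((503,50),(515,150),(522,260)): print([atz(c,p,z,"wrist").round(3) for z in (0,.05,.1)])
c=read_camera("wrist"); f=c["frame"]; np.savez("w11.npz",**c)
cv2.imwrite("pics/w11.png",f[:,:,::-1])
c=read_camera("side"); f=c["frame"]; cv2.imwrite("pics/s11.png",cv2.resize(f[90:220,170:370,::-1],None,fx=4,fy=4))
E
```

```text
8.95 [0.47068754 0.20690221 0.15643422] [ 0.45590352 -3.10735748  0.00370296] 0.066628062561008 [ 0.14192362 -0.61490642 -0.12485185]
[[-9.579e-01 -2.873e-01 -6.000e-04]
 [-2.872e-01  9.579e-01 -2.500e-03]
 [ 1.300e-03 -2.200e-03 -1.000e+00]]
[array([0.358, 0.354, 0.   ]), array([0.362, 0.31 , 0.05 ]), array([0.367, 0.266, 0.1  ])]
[array([0.509, 0.352, 0.   ]), array([0.495, 0.308, 0.05 ]), array([0.48 , 0.264, 0.1  ])]
[array([0.706, 0.375, 0.   ]), array([0.667, 0.328, 0.05 ]), array([0.628, 0.282, 0.1  ])]
```

View pics/w11.png

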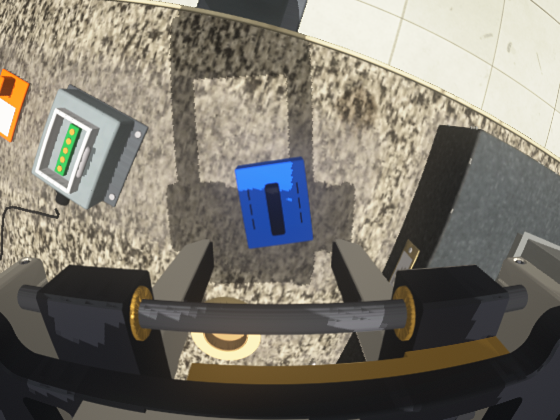

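View pics/s11.png

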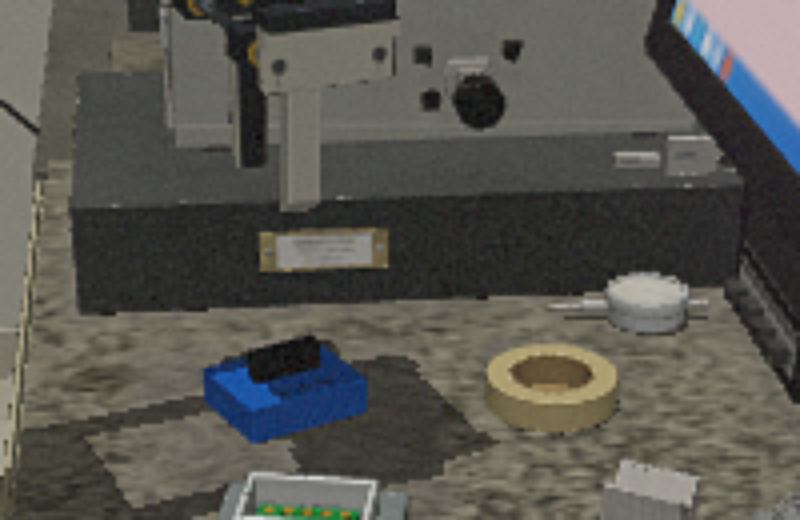

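```bash
python3 - <<'E'
from h import *
f=np.load("w11.npz")["frame"][:,:,::-1]
cv2.imwrite("pics/w11c.png",cv2.resize(f[145:260,225:325],None,fx=5,fy=5,interpolation=cv2.INTER_CUBIC))
E
```

```text
(no output)
```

View pics/w11c.png

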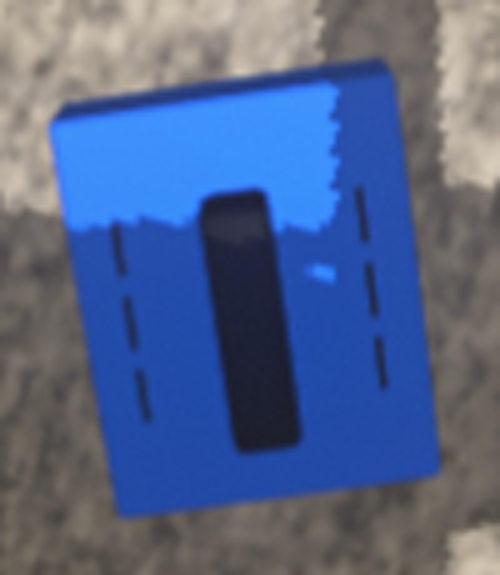

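```bash
python3 - <<'E'
from h import *
c=np.load("w11.npz")
k=lambda L:[(225+(x+.5)/5-.5,145+(y+.5)/5-.5) for x,y in L]
for nm,a in (("cover",(k([(52,127),(393,77),(440,470),(118,518)]),.0385,.031,.023,.45)),("rib",(k([(204,240),(270,236),(300,440),(236,450)]),.022,.006,.041,.45))):
    x,e,L=fitrect(c,"wrist",*a); print(nm,x[:2].round(4),np.degrees(x[2]).round(2),"maxpx",e.round(2),L.round(4))
s=robot.read_state();print(s["tool_pos"])
E
```

```text
cover [0.4739 0.2105] 24.97 maxpx 1.5 [0.0607 0.0746 0.0614]
rib [0.4756 0.2112] 24.74 maxpx 4.05 [0.0111 0.0368 0.0113]
[0.47245126 0.20687993 0.15890833]
```

Request:
{"op": "arm_command", "data": {
  "rows": [
    [0.001, 0.004, -0.03, 0, 0, 0.15, 0.4],
    [0.001, 0.004, -0.07, 0, 0, 0.277, 0.5],
    [0.001, 0.004, -0.11, 0, 0, 0.277, 0.5],
    [0.001, 0.004, -0.135, 0, 0, 0.277, 0.5],
    [0.001, 0.004, -0.144, 0, 0, 0.277, 0.5],
    [0.001, 0.004, -0.144, 0, 0, 0.277, 0.5],
    [0.001, 0.004, -0.144, 0, 0, 0.277, 0.5]
  ]
}}

```text
t: 9.63
tool_pos: [0.4744, 0.2096, 0.0452]
orientation: [-0.674, 3.063, -0.002]
force: [0.4, 0.1, 0.5]
opening: 0.0466
```

```bash
python3 - <<'E'
from h import *
s=robot.read_state(); print(s["t"],s["tool_pos"],s["orientation"],s["opening"],s["force"]);print(R.from_rotvec(s["orientation"]).as_matrix().round(4))
c=read_camera("wrist"); f=c["frame"]; np.savez("w12.npz",**c)
cv2.imwrite("pics/w12.png",cv2.resize(f[180:330,185:360,::-1],None,fx=4,fy=4,interpolation=cv2.INTER_CUBIC))
c=read_camera("side"); f=c["frame"]; cv2.imwrite("pics/s12.png",cv2.resize(f[120:220,190:290,::-1],None,fx=5,fy=5))
E
```

```text
9.6333 [0.47443265 0.20958637 0.04520175] [-6.74263809e-01  3.06304224e+00 -1.63297556e-03] 0.04661897430587964 [0.36965912 0.10296697 0.49312978]
[[-9.076e-01 -4.199e-01  5.300e-03]
 [-4.199e-01  9.076e-01  1.000e-04]
 [-4.900e-03 -2.100e-03 -1.000e+00]]
```

View pics/w12.png

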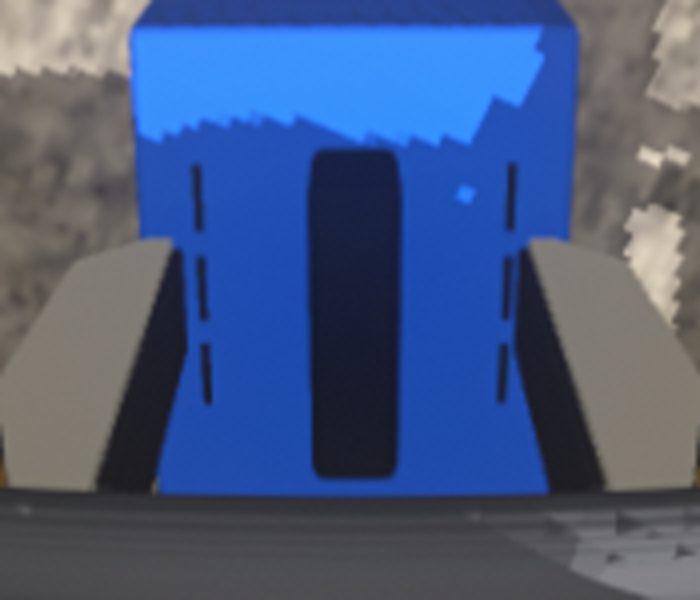

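View pics/s12.png

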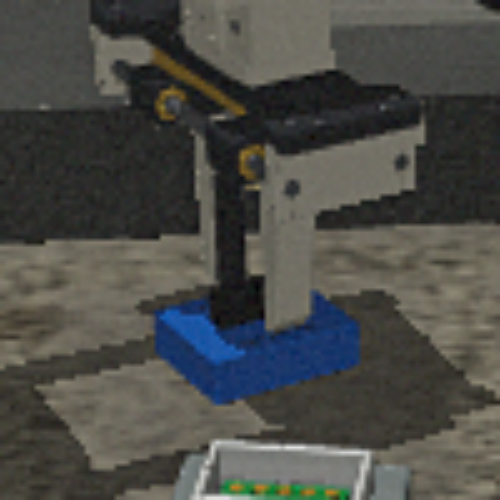

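Request:
{"op": "arm_command", "data": {
  "grip_force": 55,
  "rows": [
    [0, 0, -0.0036, 0, 0.01, 0, 0.5],
    [0, 0, -0.0036, 0, 0.01, 0, 0.5],
    [0, 0, -0.0036, 0, 0.01, 0, 1],
    [0, 0, -0.0036, 0, 0.01, 0, 1],
    [0, 0, -0.0036, 0, 0.01, 0, 1],
    [0, 0, -0.0036, 0, 0.01, 0, 1],
    [0, 0, -0.0036, 0, 0.01, 0, 1],
    [0, 0, -0.0036, 0, 0.01, 0, 1]
  ]
}}

```text
t: 10.4
tool_pos: [0.4751, 0.2103, 0.0432]
orientation: [-0.676, 3.066, 0.001]
force: [-0.7, -0.3, -1.3]
opening: 0.0115
```

```bash
python3 - <<'E'
from h import *
s=robot.read_state(); print(s["t"],s["tool_pos"],s["opening"],s["force"]);print(R.from_rotvec(s["orientation"]).as_matrix().round(4))
E
```

```text
10.4 [0.47508396 0.21029302 0.04319871] 0.01153609379051028 [-0.67035572 -0.3264678  -1.31968588]
[[-9.073e-01 -4.206e-01  2.000e-03]
 [-4.206e-01  9.073e-01  8.000e-04]
 [-2.100e-03 -1.000e-04 -1.000e+00]]
```

Request:
{"op": "arm_command", "data": {
  "rows": [
    [0, 0, 0.04, 0, 0, 0, 1],
    [0, 0, 0.08, 0, 0, 0, 1],
    [0, -0.01, 0.115, 0, 0, -0.15, 1],
    [0, -0.05, 0.115, 0, 0, -0.35, 1],
    [0, -0.09, 0.115, 0, 0, -0.55, 1],
    [0, -0.13, 0.115, 0, 0, -0.75, 1],
    [-0.0036, -0.17, 0.115, 0, 0, -0.9, 1],
    [-0.0036, -0.21, 0.115, 0, 0, -1, 1],
    [-0.0036, -0.24, 0.115, 0, 0, -1, 1],
    [-0.0036, -0.2526, 0.115, 0, 0, -1, 1],
    [-0.0036, -0.2526, 0.115, 0, 0, -1, 1]
  ]
}}

```text
t: 11.32
tool_pos: [0.4721, 0.0065, 0.1351]
orientation: [0.145, 3.136, -0.001]
force: [-0.1, -0.0, -1.1]
opening: 0.0117
```

```bash
python3 - <<'E'
from h import *
s=robot.read_state(); print(s["t"],s["tool_pos"],s["opening"],s["force"]);m=R.from_rotvec(s["orientation"]).as_matrix();print(m.round(4),np.degrees(np.arctan2(-m[1,0],-m[0,0])))
E
```

```text
11.3167 [0.47214169 0.00645977 0.13514913] 0.011713042705662507 [-0.09797074 -0.02386578 -1.13697546]
[[-9.958e-01  9.200e-02  2.000e-03]
 [ 9.200e-02  9.958e-01 -6.000e-04]
 [-2.100e-03 -5.000e-04 -1.000e+00]] -5.276197592356837
```

Request:
{"op": "arm_command", "data": {
  "rows": [
    [0, 0.002, -0.01, 0, 0.004, -0.15, 1],
    [0, 0.002, -0.025, 0, 0.004, -0.263, 1],
    [0, 0.002, -0.025, 0, 0.004, -0.263, 1],
    [0, 0.002, -0.025, 0, 0.004, -0.263, 1],
    [0, 0.002, -0.025, 0, 0.004, -0.263, 1]
  ]
}}

```text
t: 11.73
tool_pos: [0.4722, 0.0089, 0.1155]
orientation: [-0.355, -3.121, 0.001]
force: [0.1, -0.2, -0.6]
opening: 0.0116
```

```bash
python3 - <<'E'
from h import *
s=robot.read_state(); print(s["t"],s["tool_pos"],s["opening"],s["force"]);m=R.from_rotvec(s["orientation"]).as_matrix();print(m.round(4),np.degrees(np.arctan2(-m[1,0],-m[0,0])))
c=read_camera("wrist"); f=c["frame"]; np.savez("w13.npz",**c)
cv2.imwrite("pics/w13.png",cv2.resize(f[170:320,180:360,::-1],None,fx=4.4,fy=4,interpolation=cv2.INTER_CUBIC))
c=read_camera("side"); f=c["frame"]; np.savez("s13.npz",**c);cv2.imwrite("pics/s13.png",cv2.resize(f[160:260,200:310,::-1],None,fx=6,fy=6,interpolation=cv2.INTER_CUBIC))
E
```

```text
11.7333 [0.47223604 0.00894643 0.11549039] 0.011555546444327727 [ 0.13940939 -0.15648763 -0.64664338]
[[-9.744e-01  2.247e-01 -2.000e-04]
 [ 2.247e-01  9.744e-01 -5.000e-04]
 [ 1.000e-04 -5.000e-04 -1.000e+00]] -12.983103253958516
```

View pics/w13.png

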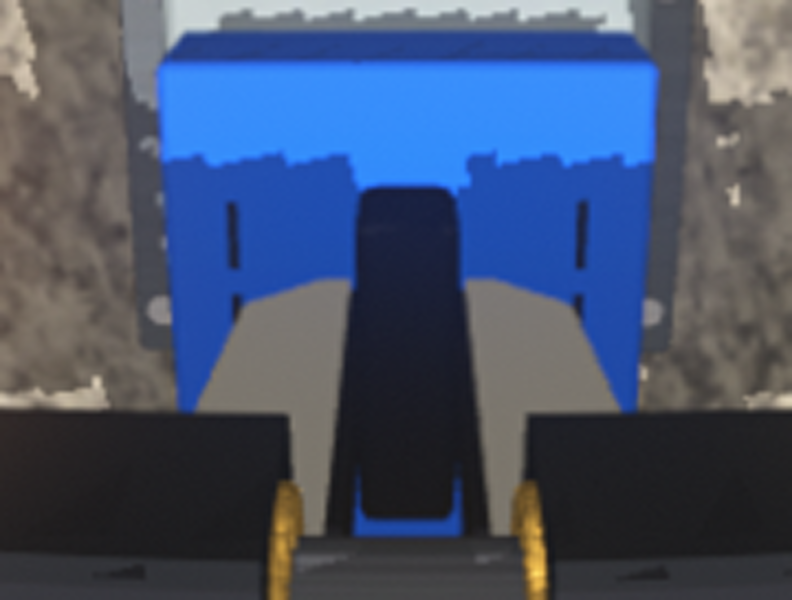

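View pics/s13.png

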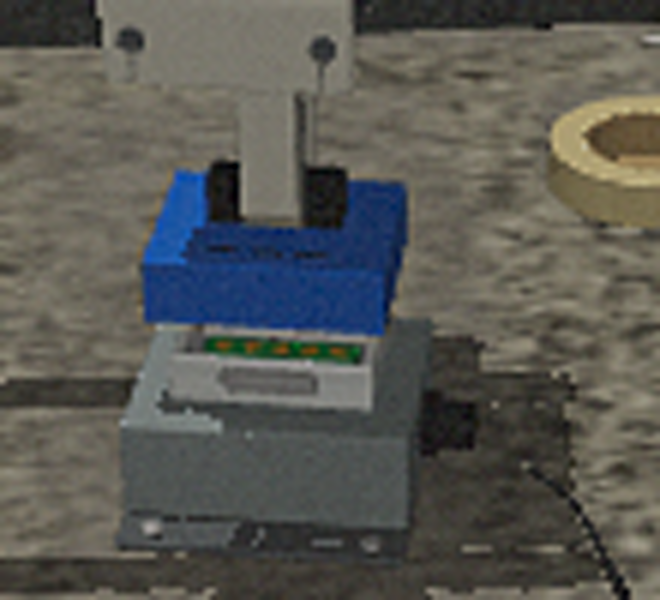

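```bash
python3 - <<'E'
from h import *
c=np.load("s13.npz"); y=np.radians(-13.1); M=np.array([[np.cos(y),-np.sin(y)],[np.sin(y),np.cos(y)]])
def w(cen,l,z): return np.r_[np.array(cen)+M@np.array(l),z]
px=lambda P:((proj(c,P,"side")[0]-[200,160]+.5)*6-.5).round(0)
cov=(.4722-.0014*.974,.0089+.0003); col=(.4708,.0085)
print("cover",px(w(cov,(-.0385,-.031),.0725)),px(w(cov,(.0385,-.031),.0725)),"seen 145,320 385,333")
print("shoulder",px(w(col,(-.047,-.04),.04)),px(w(col,(.047,-.04),.04)),"seen 120,430 415,443")
print("collar",px(w(col,(-.033,-.023),.056)),px(w(col,(.033,-.023),.056)),"seen 172,362 378,370")
print("10mm in x,y px:",px(w(col,(-.023,-.023),.056))-px(w(col,(-.033,-.023),.056)),px(w(col,(-.033,-.013),.056))-px(w(col,(-.033,-.023),.056)))
E
```

```text
cover [138. 323.] [380. 338.] seen 145,320 385,333
shoulder [111. 424.] [403. 443.] seen 120,430 415,443
collar [162. 356.] [366. 369.] seen 172,362 378,370
10mm in x,y px: [31.  2.] [  6. -15.]
```

```bash
python3 - <<'E'
from h import *
f=np.load("s13.npz")["frame"]
cv2.imwrite("pics/s13z.png",cv2.resize(f[205:245,215:275,::-1],None,fx=13,fy=13,interpolation=cv2.INTER_CUBIC))
E
```

```text
(no output)
```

View pics/s13z.png

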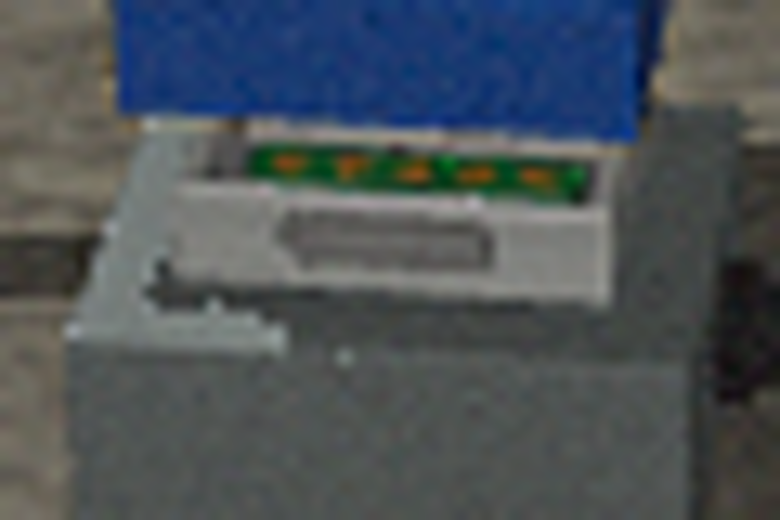

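```bash
python3 - <<'E'
from h import *
c=np.load("s13.npz"); y=np.radians(-13.1); M=np.array([[np.cos(y),-np.sin(y)],[np.sin(y),np.cos(y)]])
def w(cen,l,z): return np.r_[np.array(cen)+M@np.array(l),z]
px=lambda P:((proj(c,P,"side")[0]-[215,205]+.5)*13-.5).round(0)
cov=(.4722-.0014*.974,.0089+.0003); col=(.4708,.0085)
print("cover",px(w(cov,(-.0385,-.031),.0723)),px(w(cov,(.0385,-.031),.0723)),"seen 120,115 635,138")
print("collar rim",px(w(col,(-.033,-.023),.056)),px(w(col,(.033,-.023),.056)),"seen 172,187 610,210")
print("collar base",px(w(col,(-.033,-.023),.04)),px(w(col,(.033,-.023),.04)),"seen 165,283 610,303")
print("should",px(w(col,(-.047,-.04),.04)),px(w(col,(.047,-.04),.04)),"seen 67,345 690,362")
print("catch",px(w(col,(-.016,-.027),.049)),px(w(col,(.016,-.027),.049)),"seen 285,240 490,245")
E
```

```text
cover [106. 116.] [628. 148.] seen 120,115 635,138
collar rim [157. 188.] [598. 216.] seen 172,187 610,210
collar base [161. 279.] [598. 307.] seen 165,283 610,303
should [ 46. 334.] [679. 375.] seen 67,345 690,362
catch [267. 249.] [481. 263.] seen 285,240 490,245
```

Request:
{"op": "arm_command", "data": {
  "rows": [
    [0.0003, -0.0008, -0.008, 0, 0, 0, 1],
    [0.0003, -0.0008, -0.014, 0, 0, 0, 1],
    [0.0003, -0.0008, -0.018, 0, 0, 0, 1],
    [0.0003, -0.0008, -0.021, 0, 0, 0, 1],
    [0.0003, -0.0008, -0.023, 0, 0, 0, 1],
    [0.0003, -0.0008, -0.023, 0, 0, 0, 1]
  ]
}}

```text
t: 12.33
tool_pos: [0.4725, 0.0079, 0.0969]
orientation: [-0.357, -3.121, 0.001]
force: [-0.6, 0.4, -0.9]
opening: 0.0117
```

Request:
{"op": "arm_command", "data": {
  "rows": [
    [0, 0, -0.003, 0, 0, 0, 1],
    [0, 0, -0.005, 0, 0, 0, 1],
    [0, 0, -0.0055, 0, 0, 0, 1],
    [0, 0, -0.0055, 0, 0, 0, 1]
  ]
}}

```text
t: 12.67
tool_pos: [0.4726, 0.0081, 0.0926]
orientation: [0.357, 3.121, -0.0]
force: [-1.5, 1.4, -0.0]
opening: 0.0114
```

```bash
python3 - <<'E'
from h import *
s=robot.read_state(); print(s["t"],s["tool_pos"],s["opening"],s["force"],s["wrist_torque"])
c=read_camera("side"); f=c["frame"]; cv2.imwrite("pics/s14.png",cv2.resize(f[160:260,200:310,::-1],None,fx=6,fy=6,interpolation=cv2.INTER_CUBIC))
E
```

```text
12.6667 [0.47260576 0.00813483 0.09257642] 0.011430478053103495 [-1.46995544  1.38018318 -0.01904472] [0.3514375  0.00268885 0.03445766]
```

View pics/s14.png

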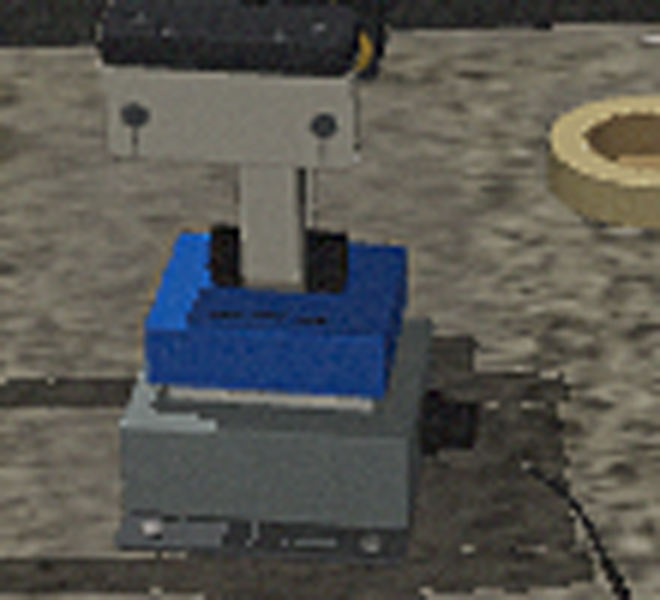

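Request:
{"op": "arm_command", "data": {
  "rows": [
    [0, 0, -0.001, 0, 0, 0, 1],
    [0, 0, -0.002, 0, 0, 0, 1],
    [0, 0, -0.003, 0, 0, 0, 1],
    [0, 0, -0.004, 0, 0, 0, 1]
  ]
}}

```text
t: 13.05
tool_pos: [0.4737, 0.0081, 0.0912]
orientation: [0.356, 3.119, -0.0]
force: [-3.3, 1.2, 15.5]
opening: 0.0113
```

Request:
{"op": "arm_command", "data": {
  "rows": [
    [-0.0005, 0, -0.002, 0, 0, 0, 1],
    [-0.0005, 0, -0.003, 0, 0, 0, 1],
    [-0.0005, 0, -0.003, 0, 0, 0, 1]
  ]
}}

```text
t: 13.3
tool_pos: [0.4743, 0.008, 0.0904]
orientation: [0.356, 3.117, -0.0]
force: [-2.6, 1.8, 9.9]
opening: 0.011
```

```bash
python3 - <<'E'
from h import *
s=robot.read_state(); print(s["t"],s["tool_pos"],s["opening"],s["force"],s["wrist_torque"]);print(R.from_rotvec(s["orientation"]).as_matrix().round(4))
c=read_camera("side"); f=c["frame"]; cv2.imwrite("pics/s15.png",cv2.resize(f[160:260,200:310,::-1],None,fx=6,fy=6,interpolation=cv2.INTER_CUBIC))
c=read_camera("wrist"); f=c["frame"]; cv2.imwrite("pics/w15.png",cv2.resize(f[170:320,180:360,::-1],None,fx=4.4,fy=4,interpolation=cv2.INTER_CUBIC))
E
```

```text
13.3 [0.47429446 0.00797671 0.09038309] 0.011045607250460204 [-2.61766392  1.7808104   9.92581303] [0.28109528 0.51995245 0.0333132 ]
[[-9.742e-01  2.256e-01  4.500e-03]
 [ 2.256e-01  9.742e-01 -8.000e-04]
 [-4.600e-03  2.000e-04 -1.000e+00]]
```

View pics/s15.png

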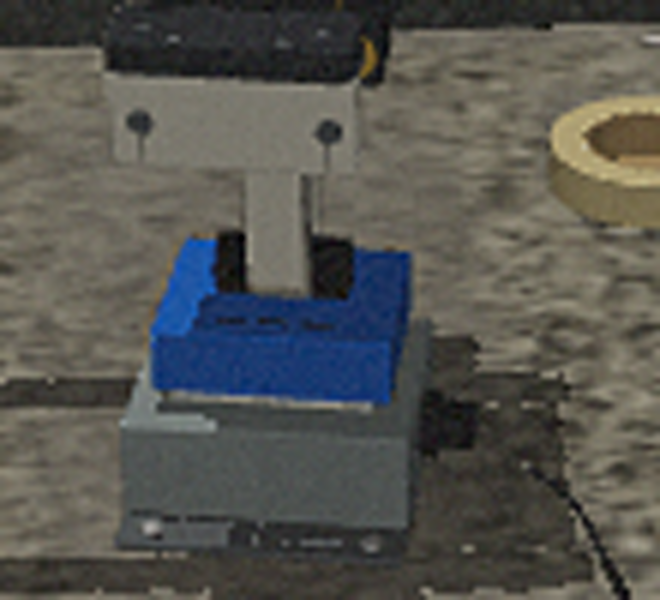

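View pics/w15.png

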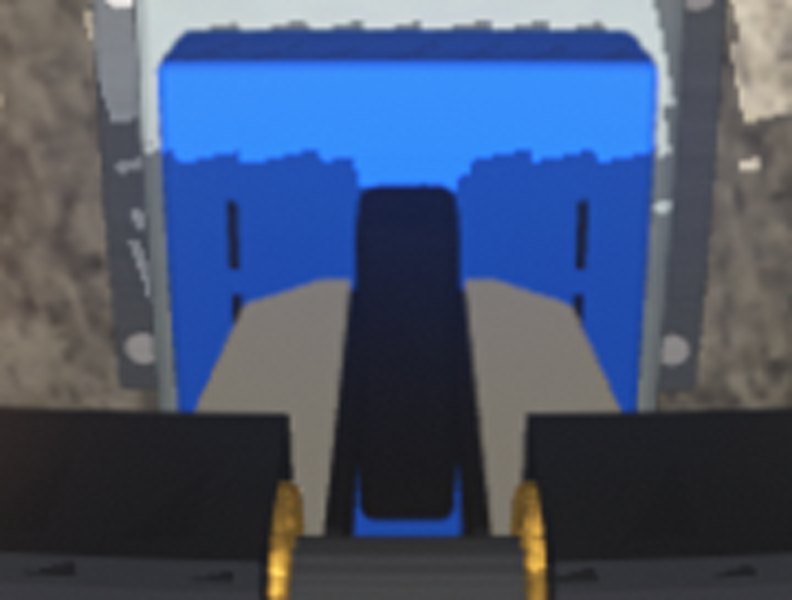

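Request:
{"op": "arm_command", "data": {
  "rows": [
    [-0.0025, 0, -0.002, 0, 0.01, 0, 1],
    [-0.003, 0, -0.003, 0, 0.01, 0, 1],
    [-0.0035, 0, -0.004, 0, 0.01, 0, 1]
  ]
}}

```text
t: 13.65
tool_pos: [0.4739, 0.0077, 0.0895]
orientation: [0.356, 3.117, -0.001]
force: [1.6, -0.3, 10.0]
opening: 0.0118
```

Request:
{"op": "arm_command", "data": {
  "rows": [
    [-0.002, 0, -0.002, 0, 0.01, 0, 1],
    [-0.002, 0, -0.003, 0, 0.01, 0, 1],
    [-0.002, 0, -0.004, 0, 0.01, 0, 1],
    [-0.002, 0, -0.004, 0, 0.01, 0, 1]
  ]
}}

```text
t: 13.98
tool_pos: [0.4725, 0.0077, 0.086]
orientation: [0.357, 3.121, -0.002]
force: [4.5, 1.4, -6.6]
opening: 0.0112
```

```bash
python3 - <<'E'
from h import *
s=robot.read_state(); print(s["t"],s["tool_pos"],s["opening"],s["force"],s["wrist_torque"]);print(R.from_rotvec(s["orientation"]).as_matrix().round(4))
c=read_camera("side"); f=c["frame"]; cv2.imwrite("pics/s16.png",cv2.resize(f[160:260,200:310,::-1],None,fx=6,fy=6,interpolation=cv2.INTER_CUBIC))
E
```

```text
13.9833 [0.47254307 0.007749   0.08604989] 0.011220828427026791 [ 4.53654625  1.3714006  -6.60659572] [ 0.30196759 -0.95095585 -0.03719721]
[[-9.742e-01  2.256e-01 -0.000e+00]
 [ 2.256e-01  9.742e-01 -1.300e-03]
 [-3.000e-04 -1.300e-03 -1.000e+00]]
```

View pics/s16.png

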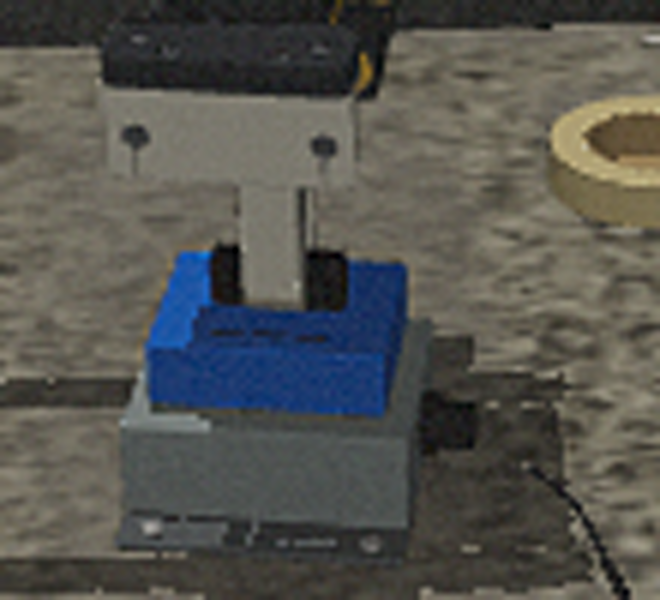

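Request:
{"op": "arm_command", "data": {
  "rows": [
    [0, 0, -0.0015, 0, 0, 0, 1],
    [0, 0, -0.003, 0, 0, 0, 1],
    [0, 0, -0.0035, 0, 0, 0, 1],
    [0, 0, -0.0035, 0, 0, 0, 1]
  ]
}}

```text
t: 14.37
tool_pos: [0.4712, 0.0082, 0.0832]
orientation: [-0.356, -3.118, 0.001]
force: [-5.6, 3.8, 10.8]
opening: 0.0114
```

Request:
{"op": "arm_command", "data": {
  "rows": [
    [0, 0, -0.0018, 0, 0, 0, 1],
    [0, 0, -0.0018, 0, 0, 0, 1],
    [0, 0, -0.0018, 0, 0, 0, 1],
    [0, 0, -0.0018, 0, 0, 0, 1]
  ]
}}

```text
t: 14.7
tool_pos: [0.4713, 0.0082, 0.0832]
orientation: [-0.356, -3.118, 0.002]
force: [-6.1, 1.9, 15.5]
opening: 0.0115
```

```bash
python3 - <<'E'
from h import *
s=robot.read_state(); print(s["t"],s["tool_pos"],s["opening"],s["force"],s["wrist_torque"]);print(R.from_rotvec(s["orientation"]).as_matrix().round(4))
c=read_camera("side"); f=c["frame"]; cv2.imwrite("pics/s17.png",cv2.resize(f[160:260,200:310,::-1],None,fx=6,fy=6,interpolation=cv2.INTER_CUBIC))
for i in range(3):
    read_camera("top"); s=robot.read_state(); print(s["t"],s["tool_pos"],s["force"].round(1))
E
```

```text
14.7 [0.471259   0.00822549 0.08316236] 0.011481394986003467 [-6.12826201  1.87731846 15.5383826 ] [0.44955136 1.01769104 0.01124965]
[[-9.743e-01  2.253e-01 -3.600e-03]
 [ 2.253e-01  9.743e-01 -6.000e-04]
 [ 3.300e-03 -1.400e-03 -1.000e+00]]
14.8 [0.47124967 0.00820781 0.08317509] [-6.2  2.2 14.5]
14.85 [0.47123546 0.00823473 0.0831539 ] [-6.1  2.  15.4]
14.9 [0.47122164 0.00825097 0.08314144] [-6.   2.8 16.1]
```

View pics/s17.png

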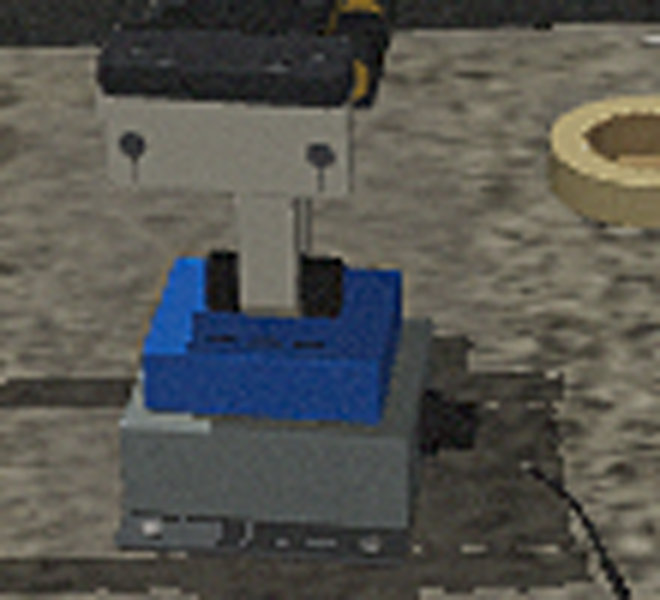

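Request:
{"op": "arm_command", "data": {
  "rows": [
    [-0.0006, 0, -0.0011, 0, 0, 0, 1],
    [-0.0006, 0, -0.0011, 0, 0, 0, 1],
    [-0.0006, 0, -0.0011, 0, 0, 0, 1],
    [-0.0006, 0, -0.0011, 0, 0, 0, 1],
    [-0.0006, 0, -0.0011, 0, 0, 0, 1],
    [-0.0006, 0, -0.0011, 0, 0, 0, 1]
  ]
}}

```text
t: 15.4
tool_pos: [0.4711, 0.0082, 0.0832]
orientation: [-0.356, -3.118, 0.002]
force: [-1.4, 2.1, 8.9]
opening: 0.0116
```

```bash
python3 - <<'E'
from h import *
ims={}
for n in ("side","wrist","top","top"):
    s=robot.read_state(); print(s["t"],s["tool_pos"],s["force"].round(1),s["opening"])
    c=read_camera(n); ims[n]=c["frame"]
cv2.imwrite("pics/s18.png",cv2.resize(ims["side"][150:345,180:380,::-1],None,fx=3,fy=3,interpolation=cv2.INTER_CUBIC))
cv2.imwrite("pics/w18.png",ims["wrist"][:,:,::-1])
E
```

```text
15.4 [0.47108435 0.00816863 0.08317656] [-1.4  2.1  8.9] 0.011557233242323007
15.45 [0.47109567 0.00816829 0.08318372] [-1.2  2.3  8.5] 0.011477137911385245
15.5 [0.47109422 0.00817468 0.08319299] [-1.3  1.5  9.3] 0.011509659091974975
15.55 [0.47107536 0.00816176 0.08318761] [-1.4  1.5  9.3] 0.011534727732465107
```

View pics/s18.png

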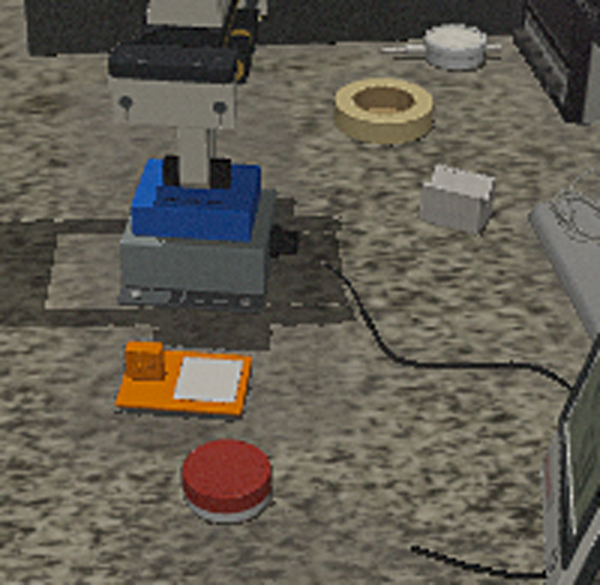

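View pics/w18.png

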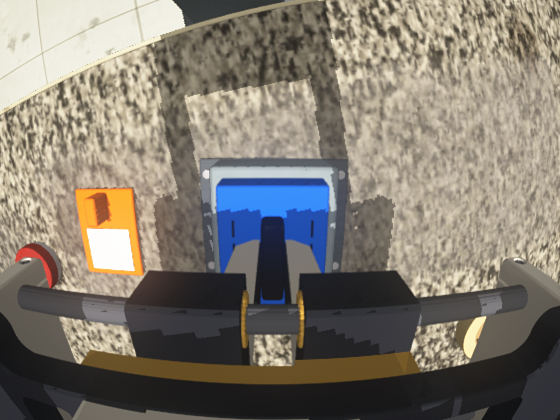

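Request:
{"op": "arm_command", "data": {
  "rows": [
    [-0.0006, 0, -0.0014, 0, 0, 0, 1],
    [-0.0006, 0, -0.0014, 0, 0, 0, 1],
    [-0.0006, 0, -0.0014, 0, 0, 0, 1],
    [-0.0006, 0, -0.0014, 0, 0, 0, 1],
    [-0.0006, 0, -0.0014, 0, 0, 0, 1],
    [-0.0006, 0, -0.0014, 0, 0, 0, 1]
  ]
}}

```text
t: 16.1
tool_pos: [0.4711, 0.0082, 0.0831]
orientation: [-0.355, -3.119, 0.002]
force: [-1.2, 1.7, 11.3]
opening: 0.0112
```

```bash
python3 - <<'E'
from h import *
for n in ("top","top","top"):
    s=robot.read_state(); print(s["t"],s["tool_pos"],s["force"].round(1)); read_camera(n)
E
```

```text
16.1 [0.4710679  0.00816686 0.08314708] [-1.2  1.7 11.3]
16.15 [0.47108019 0.00816765 0.083186  ] [-1.6  1.6 10.5]
16.2 [0.47106514 0.00817499 0.08315822] [-2.   1.4 12. ]
```

Steady at about 11 N; handing in.

```bash
python3 -c "
from plant import ticket; print(ticket.close_job())"
```

```text
the job is handed in; nothing more can be done
None
```

The lid is off and the blue cover is snapped home on the box. I handed the job in at about 16.2 s with the arm still gripping the cover and pressing it down.

- **Lid:** I gripped it by its tab and tipped it about 24°. The far edge stayed on the collar's rim, with about 3 N of contact. I then lifted it off, levelled it and laid it flat at about (0.45, -0.12), tab up, between the box and the tin. Lowering it peaked at about 17 N on the bench before I eased off and let go.
- **Cover:** Resistance peaked at about 15 N, slightly above the 10 to 14 N given. It then snapped, and the catches pulled it down with about 6.6 N. It came to rest with its rim at 40 mm by the tool height, which is home, and did not move under 15 N.
- **Last checks:** Downward force was steady at 10.5 to 12 N, with about 2 N sideways. The last side picture showed the cover seated squarely. The tin, vee block and tape looked unmoved in it, though I did not measure their positions again.
- **What disagreed:**
  - The top and side cameras put the objects 2 to 3 mm off the wrist camera's positions. I went by the wrist camera, which matched where the gripped tab was.
  - While pressing, the cover drifted about 2 mm in +x as the arm gave under load. I corrected that before the snap.

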